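# Load the pedal-lid tool steriliser

### The job

Press the red pedal bar of the white tool steriliser right down so that its lid stands fully open, then lay every mini hand tool from the bench in it, side by side and flat on the floor, each straight along the lanes with its copper end towards the lid hinge at the back and its green cap towards the pedal. Then draw the pedal bar slowly up again, taking several seconds, so that the lid comes down gently and shuts fully without a slam, and press the green start button right in and let it out. Leave the jar, the terracotta-coloured pot and the tape measure where they stand.

Things in the scene. Friction and masses are not known exactly. Their poses are not given: they have to be found in the camera images.
- chest: White UV tool chest, fixed: open box 182 (x) x 302 (y) mm, walls 6 mm thick, 58 mm high; inside 170 x 290 mm, floor 6 mm above the bench. Grey button pod (90 x 52 mm, 46 high) on its right (-y) side. Origin: centre of the underside; x points to the back (from pedal to lid hinge), y left, z up. Painted lines (no ribs) part four lanes along x, centred at y = -0.1, -0.033, 0.033, 0.1.
- uv_lid (a joint): Angle of the amber lid with white frame, 190 mm long, hinged on the chest's back rim (chest x 0.093, z 0.060): 0 shut, 1.75 rad fully open (leaning slightly back, edge 0.25 m over the bench). Linked rigidly to the pedal (2.92 times its angle); pedal friction holds it wherever it is left. Closing faster than 2.5 rad/s (bar rising faster than 73 mm/s) is a slam.
- pedal (a joint): Angle of the pedal: 0 up (lid shut), 0.6 rad pressed right down (lid fully open). It has no return spring and stays where it is left; 13 to 16 N presses it down and 4 to 12 N at the bar raises it, so it must be drawn up again by hand.
- pedal_bar (a point): Centre of the pedal's red bar: round, 14 mm thick, along the chest's y, between two steel arms at y = -46 and +46 mm (80 mm free); can be pinched from above. Swings on an 85 mm radius about the axis chest x = -0.097, z = 0.055: at z = 0.080 when up, 0.030 when down (x = -0.178 at both ends, -0.182 halfway). Chest front wall: x = -0.091.
- start (a joint): Travel of the green start button: 0 out, 0.006 m fully in; springs back. Full travel takes 5 N.
- start_top (a point): Centre of the top of the green start button (28 mm across) on the pod at the chest's right side; pressed straight down.
- mini_spade: Mini hand tool, a spade with a round-nosed blade: 125 mm long, about 80 g, a wooden handle with a green end cap (70 mm long, 24 x 24 mm) and a flat copper head (55 x 36 mm, 7 mm high). Origin: centre of the underside, halfway along; x points to the copper end, z up as it lies on the bench. None if it is not there in this run (or is held).
- mini_spade_grip (a point): Middle of this tool's handle, 27.5 mm from its origin towards the green cap, 12 mm above its underside; grip across here (24 mm).
- mini_spade_tip (a point): End of this tool's copper head, 60 mm from its origin, 5 mm above its underside.
- mini_fork: Mini hand tool, a fork with three tines: 125 mm long, about 80 g, a wooden handle with a green end cap (70 mm long, 24 x 24 mm) and a flat copper head (55 x 36 mm, 7 mm high). Origin: centre of the underside, halfway along; x points to the copper end, z up as it lies on the bench. None if it is not there in this run (or is held).
- mini_fork_grip (a point): Middle of this tool's handle, 27.5 mm from its origin towards the green cap, 12 mm above its underside; grip across here (24 mm).
- mini_fork_tip (a point): End of this tool's copper head, 60 mm from its origin, 5 mm above its underside.
- mini_rake: Mini hand tool, a small rake, four wires joined by a crossbar: 125 mm long, about 80 g, a wooden handle with a green end cap (70 mm long, 24 x 24 mm) and a flat copper head (55 x 36 mm, 7 mm high). Origin: centre of the underside, halfway along; x points to the copper end, z up as it lies on the bench. None if it is not there in this run (or is held).
- mini_rake_grip (a point): Middle of this tool's handle, 27.5 mm from its origin towards the green cap, 12 mm above its underside; grip across here (24 mm).
- mini_rake_tip (a point): End of this tool's copper head, 60 mm from its origin, 5 mm above its underside.
- mini_weeder: Mini hand tool, a weeder with two prongs: 125 mm long, about 80 g, a wooden handle with a green end cap (70 mm long, 24 x 24 mm) and a flat copper head (55 x 36 mm, 7 mm high). Origin: centre of the underside, halfway along; x points to the copper end, z up as it lies on the bench. None if it is not there in this run (or is held).
- mini_weeder_grip (a point): Middle of this tool's handle, 27.5 mm from its origin towards the green cap, 12 mm above its underside; grip across here (24 mm).
- mini_weeder_tip (a point): End of this tool's copper head, 60 mm from its origin, 5 mm above its underside.
- mini_scraper: Mini hand tool, a scraper with a broad flat end: 125 mm long, about 80 g, a wooden handle with a green end cap (70 mm long, 24 x 24 mm) and a flat copper head (55 x 36 mm, 7 mm high). Origin: centre of the underside, halfway along; x points to the copper end, z up as it lies on the bench. None if it is not there in this run (or is held).
- mini_scraper_grip (a point): Middle of this tool's handle, 27.5 mm from its origin towards the green cap, 12 mm above its underside; grip across here (24 mm).
- mini_scraper_tip (a point): End of this tool's copper head, 60 mm from its origin, 5 mm above its underside.
- feed_jar: Brown jar with black lid, 64 mm across, 94 mm high, a bystander. Origin under its centre.
- clay_pot: Terracotta-coloured square pot, 65 mm, a bystander. Origin under its centre.
- tape_measure: Yellow tape measure, 68 x 76 x 31 mm, a bystander. Origin under its centre.
Mind the look-alikes: they are no part of the job. Leave any black look-alike of the mini_fork alone.

How it is judged:
On the way, in this order (a step that is already met when the one before it is completed fails the run):
1. the pedal is down and the lid stands open (value of joint uv_lid above 1.6 rad), for 0.2 s.
2. with the lid open, every tool lies flat in the chest, copper end to the back (z of each of mini_spade_grip, mini_spade_tip, mini_fork_grip, mini_fork_tip, mini_rake_grip, mini_rake_tip, mini_weeder_grip, mini_weeder_tip, mini_scraper_grip, mini_scraper_tip in the frame of chest below 0.028 m and y of mini_spade_grip in the frame of chest between -0.145 and 0.145 m and x of each of mini_spade_grip, mini_fork_grip, mini_rake_grip, mini_weeder_grip, mini_scraper_grip in the frame of chest above -0.085 m and x of mini_spade_tip in the frame of chest between 0.015 and 0.09 m and angle between the x axis of each of mini_spade, mini_fork, mini_rake, mini_weeder, mini_scraper and the x axis of chest, either way round below 0.4 rad and y of mini_fork_grip in the frame of chest between -0.145 and 0.145 m and x of mini_fork_tip in the frame of chest between 0.015 and 0.09 m and y of mini_rake_grip in the frame of chest between -0.145 and 0.145 m and x of mini_rake_tip in the frame of chest between 0.015 and 0.09 m and y of mini_weeder_grip in the frame of chest between -0.145 and 0.145 m and x of mini_weeder_tip in the frame of chest between 0.015 and 0.09 m and y of mini_scraper_grip in the frame of chest between -0.145 and 0.145 m and x of mini_scraper_tip in the frame of chest between 0.015 and 0.09 m and linear speed of each of mini_spade, mini_fork, mini_rake, mini_weeder, mini_scraper below 0.03 m/s and value of joint uv_lid above 1.3 rad), for 0.2 s.
3. the lid is shut over the tools (value of joint uv_lid below 0.06 rad and z of each of mini_spade_grip, mini_spade_tip, mini_fork_grip, mini_fork_tip, mini_rake_grip, mini_rake_tip, mini_weeder_grip, mini_weeder_tip, mini_scraper_grip, mini_scraper_tip in the frame of chest below 0.028 m and y of mini_spade_grip in the frame of chest between -0.145 and 0.145 m and x of each of mini_spade_grip, mini_fork_grip, mini_rake_grip, mini_weeder_grip, mini_scraper_grip in the frame of chest above -0.085 m and x of mini_spade_tip in the frame of chest between 0.015 and 0.09 m and angle between the x axis of each of mini_spade, mini_fork, mini_rake, mini_weeder, mini_scraper and the x axis of chest, either way round below 0.4 rad and y of mini_fork_grip in the frame of chest between -0.145 and 0.145 m and x of mini_fork_tip in the frame of chest between 0.015 and 0.09 m and y of mini_rake_grip in the frame of chest between -0.145 and 0.145 m and x of mini_rake_tip in the frame of chest between 0.015 and 0.09 m and y of mini_weeder_grip in the frame of chest between -0.145 and 0.145 m and x of mini_weeder_tip in the frame of chest between 0.015 and 0.09 m and y of mini_scraper_grip in the frame of chest between -0.145 and 0.145 m and x of mini_scraper_tip in the frame of chest between 0.015 and 0.09 m), for 0.2 s.
4. with the lid shut, the start button is pressed in (value of joint uv_lid below 0.06 rad and value of joint start above 0.004 m).
At the end, for the whole second after the job is handed in: Every tool present lies on the chest's floor (not on another tool; handle centre and copper end less than 28 mm above the bench), within 0.4 rad of the chest's x axis with its copper end in the back half; the lid is shut (under 0.06 rad) and the start button is out again (all of step 3 and value of joint start below 0.0015 m and linear speed of each of feed_jar, clay_pot, tape_measure below 0.03 m/s); the robot touches nothing.
It fails at once if the lid slams (closes faster than 2.5 rad/s) (velocity of joint uv_lid below -2.5 rad/s).
It fails at once if the jar is moved more than 3 cm (distance of feed_jar from where it was at the start of the episode above 0.03 m).
It fails at once if the pot is moved more than 3 cm (distance of clay_pot from where it was at the start of the episode above 0.03 m).
It fails at once if the tape measure is moved more than 3 cm (distance of tape_measure from where it was at the start of the episode above 0.03 m).
Of mini_spade, mini_fork, mini_rake, mini_weeder, mini_scraper only 3 to 4 are there at a start; the rules pass over those that are not, and their reading is None.
At some moment in a run one of mini_spade, mini_fork, mini_rake, mini_weeder, mini_scraper may be knocked a few centimetres aside while the robot is not near it.
Once in a run the grip may slacken for a moment while it holds something.
It also fails if it takes over 208 s, if anything falls off the work surface, if the arm or the gripper's body presses on something with over 40 N, if the wrist force passes 120 N, or if a joint passes its speed limit or range.

### The arm

A 6-joint arm with a two-finger parallel gripper is mounted at the origin on a cart in front of the work surface, level with it; the furniture and walls round the work are solid. World frame = base frame: x ahead of the robot, y to its left, z up, the work surface at z = 0. Lengths are in m, angles in rad, forces in N, time in s.
With the tool pointing down it reaches from about 0.3 to 0.875 m from the base axis. Payload 6.4 kg.
Tool frame: the origin (TCP) lies on the front face of the gripper's body, between the roots of the fingers; the fingertips stand 73 mm ahead of it and the grasp point (between the pads) lies ctrl.pinch_z ahead of it (ctrl.pinch_z is the distance from the TCP to the grasp point, in m); z points along the fingers, x is the direction in which the jaws open and shut, and the axes are right-handed (so a half turn about z gives the same grasp; the last joint's range is limited). The gripper opens to 85 mm and grips with 20 to 120 N. Pads are 22 mm wide; open, the fingers measure 114 mm over their backs; the gripper's body (76 mm by 85 mm) begins 54 mm behind the grasp point. The pads swing forward as they close: fully open they stand 13 mm farther back than shut.
Start: joints at [-1.449, 0.181, 1.607, -0, 1.354, -0.206], TCP at [0.185, -0.544, 0.304] pointing down, gripper open.
Joint ranges: [-2.99, 2.99], [-0.89, 2.07], [0.3, 2.58], [-1.14, 4.28], [0, 2.63], [-3.12, 3.12]. Speed limits (rad/s): [2.57, 2.57, 3.01, 3.14, 3.14, 3.14].

### API

Orientations are given as a unit quaternion [w, x, y, z].
In Python, from bench import ctrl gives the robot as it stands.
- The arm moves only by the tool move_arm, never from a script. Its argument "rows" is text: rows parted by semicolons, each of 7 numbers parted by spaces: the shift along the tool's x, y, z in cm, then the turn, a rotation vector about the tool's x, y, z in degrees, then the opening, from 0 (shut) to 1 (fully open). In form: x y z rx ry rz grip; .... A call has 1 to 20 rows; each row shifts and turns the commanded pose from where the row before left it, along the tool's axes as they then stand; what a row does not reach is not made up. A row lasts 1/10 s, in which the tool goes at most 50 mm and 8.59 degrees, less where a joint would pass 70% of its speed; a pose out of reach is approached as far as the arm can. A call with a gripper value outside its range is refused whole. The fingers move at their own pace and stop on an object; the grip force is fixed at half the most. Time passes only in rows, so rows that do not move let the fingers close. It gives the time, the measured TCP pose, the force and the opening at its end, in the units of the state.
- ctrl.get_obs(): the state, without advancing time (a new reading comes with each control period).
- ctrl.camera(name): name is "scene" or "top" or "wrist"; returns a dict with "color" (400x640x3 uint8, blue, green, red), "fx", "fy", "cx", "cy" (pixels), "rvec" (rotation vector, rad) and "tvec" (3), from world to camera coordinates, as OpenCV has them. Camera axes: x right, y down, z forward; pixel columns grow to the right and rows downward; lengths in m; the calibration is good to about 2 mm. A picture is of the moment at which its call begins. There is no depth.
- ctrl.hand_in(): hands the job in, once; it reports no verdict.
Trained networks look in the newest picture that a camera, given by its name, has taken for a name from the list of things; names that differ only in an ending like _2 or _b are one class to them, and where a whole thing is asked for, a point or a joint stands for the part that bears it (a point fixed in the world has none). Each returns a list of dicts, best first, with "confidence" (0 to 1); they miss things now and then, are a little off and sometimes report something else, mostly with a low value. They report only what shows in the picture. A call takes as long as a camera call. They do not tell look-alikes from the thing itself.
- ctrl.look_for(camera, query): "bbox" ([left, top, right, bottom] in pixels, round what is visible of it).
- ctrl.trace(camera, query): "region" (400x640 bool, what is visible of it) and "bbox" ([left, top, right, bottom] in pixels, round what is visible of it).
The state is a dict: "time_s": time; "q": joint angles; "dq": joint speeds; "joint_efforts": joint torques, N m; "eef_pos": TCP position; "eef_rot": TCP orientation; "wrist_force": force on the tool from outside, world axes, zero at the start; "torque": the same for the moment, N m; "opening": opening from 0.0 (shut) to 1.0 (fully open).
Only numpy, scipy, OpenCV 4.12 (cv2) and the standard library are available. Lean on these libraries where they do the work, as an engineer would, in place of code of your own. Each camera call takes 0.05 s, during which the arm holds its last target.

## Working session

There is one attempt and no reset: what is moved stays moved. The work goes in short steps, Python scripts to look and compute and a tool call to move; the robot and the scene stay as the last step left them, time stands still between calls to the robot, and variables do not carry over. Pictures are saved under pics/ and viewed, and the job is handed in when it is done.

Besides the shell and the picture viewer there is one more tool, called after "Emit:" by a JSON object that holds its "api" and its "payload", one argument or row to a line. move_arm: Moves the arm, as the interface text tells. Its arguments: {"type":"object","properties":{"rows":{"type":"string"}},"required":["rows"]}

```bash
ls; mkdir -p pics; python3 - <<'E'
from bench import ctrl
import cv2
o=ctrl.get_obs();print(o, ctrl.pinch_z)
for n in("scene","top","wrist"):
    c=ctrl.camera(n);cv2.imwrite(f"pics/a_{n}.png",c["color"]);print(n,c["fx"],c["cx"],c["cy"],c["rvec"],c["tvec"])
E
```

```text
pics
{'time_s': 0.0, 'q': array([-1.44929705e+00,  1.81560975e-01,  1.60799920e+00, -1.68990743e-05,
        1.35380653e+00, -2.06354947e-01]), 'dq': array([-0.00032426,  0.00027161,  0.0004984 , -0.00048002,  0.00088551,
        0.00107236]), 'joint_efforts': array([ 7.81897979e-04, -4.44872367e+01, -3.51340628e+01, -3.30524390e-04,
        9.03712789e-03, -1.28243357e-05]), 'eef_pos': array([ 0.18508697, -0.54394616,  0.30297709]), 'eef_rot': array([-6.47683253e-04,  8.13023588e-01, -5.82230074e-01, -6.06132097e-04]), 'wrist_force': array([-0.18595069, -0.17650064, -0.29613688]), 'torque': array([ 0.02953776, -0.00776047,  0.02465007]), 'opening': 0.9979458169741481} 0.0539
scene 467.24006115805935 320.1949971604042 200.54543988341584 [ 1.98735497 -0.61969385  0.35803689] [-0.47514102  0.21338974  1.30952296]
top 432.8238075483144 322.72614327976487 197.430330751065 [ 2.20290892 -2.20256471  0.0338283 ] [-0.0360537   0.54807891  1.29322581]
wrist 329.1700027593944 319.36278728035217 195.40642707191964 [-2.37731391  1.70075641  0.22396457] [-0.57432674 -0.03297661  0.37820653]
```

View pics/a_scene.png

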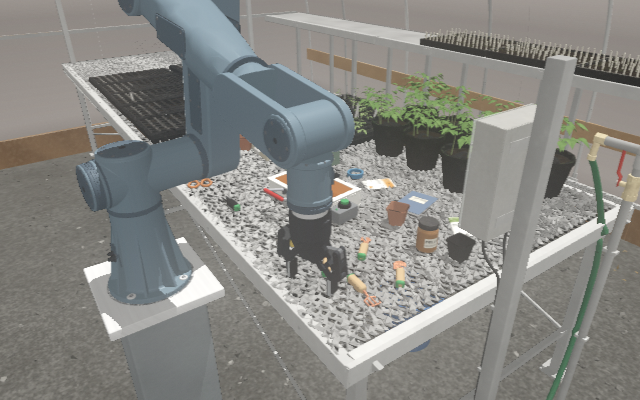

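View pics/a_top.png

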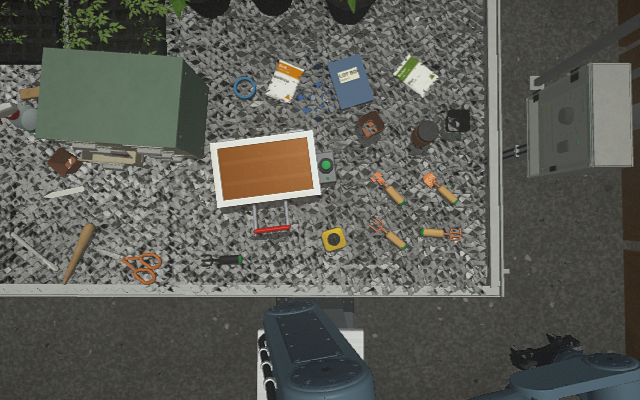

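View pics/a_wrist.png

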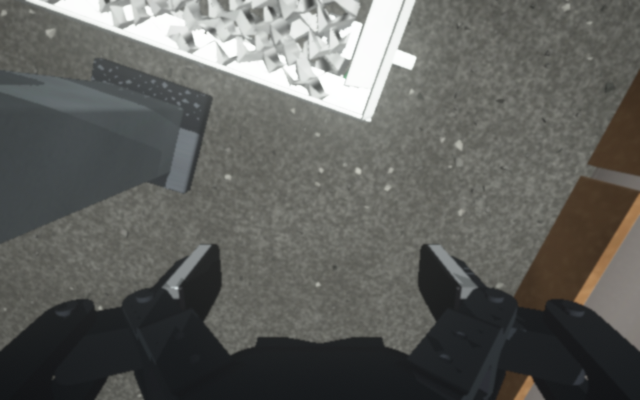

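Top picture: chest at (265,170), pedal bar (272,229), button (326,165), four coloured tools at (387,188), (440,188), (388,234), (440,234), and the black look-alike fork at (222,260).

```bash
cat > h.py <<'E'
from bench import ctrl
import cv2, numpy as np
def cam(n):
    c=ctrl.camera(n); c["R"]=cv2.Rodrigues(np.array(c["rvec"],float))[0]; c["t"]=np.array(c["tvec"],float).reshape(3); return c
def p2w(c,uv,z):
    uv=np.atleast_2d(np.array(uv,float)); d=np.c_[(uv[:,0]-c["cx"])/c["fx"],(uv[:,1]-c["cy"])/c["fy"],np.ones(len(uv))]@c["R"]
    o=-c["R"].T@c["t"]; s=(z-o[2])/d[:,2]; return o+d*s[:,None]
def w2p(c,P):
    P=np.atleast_2d(np.array(P,float)); q=P@c["R"].T+c["t"]; return np.c_[c["fx"]*q[:,0]/q[:,2]+c["cx"],c["fy"]*q[:,1]/q[:,2]+c["cy"]]
def crop(img,x0,y0,x1,y1,f,name):
    cv2.imwrite(name,cv2.resize(img[y0:y1,x0:x1],None,fx=f,fy=f,interpolation=cv2.INTER_CUBIC))
E
python3 - <<'E'
from h import *
c=cam("top"); print(-c["R"].T@c["t"])
for q in["chest","pedal_bar","start_top","mini_spade","mini_fork","mini_rake","mini_weeder","mini_scraper","feed_jar","clay_pot","tape_measure"]:
    for r in ctrl.trace("top",q)[:5]:
        if r["confidence"]<.2: continue
        m=r["region"].astype(np.uint8); ys,xs=np.nonzero(m); 
        w=p2w(c,[xs.mean(),ys.mean()],0.01)[0]
        print(q,round(r["confidence"],2),np.round(r["bbox"]),len(xs),np.round(w,3),cv2.minAreaRect(np.c_[xs,ys].astype(np.float32)))
crop(c["color"],340,150,480,260,5,"pics/b_tools.png")
crop(c["color"],190,120,350,250,5,"pics/b_chest.png")
E
```

```text
[ 0.50389935 -0.04016364  1.31095221]
chest 0.56 [213. 130. 334. 236.] 7590 [0.631 0.125 0.01 ] ((274.74249267578125, 181.2679901123047), (98.03096771240234, 122.30479431152344), 81.54497528076172)
pedal_bar 0.91 [252. 202. 289. 234.] 346 [0.474 0.12  0.01 ] ((270.33538818359375, 217.01828002929688), (28.8226318359375, 35.779815673828125), 83.6598129272461)
pedal_bar 0.39 [425. 172. 457. 206.] 365 [ 0.575 -0.387  0.01 ] ((439.5945739746094, 189.4324188232422), (42.49554443359375, 12.219748497009277), 43.15238952636719)
pedal_bar 0.31 [421. 226. 460. 242.] 194 [ 0.443 -0.369  0.01 ] ((439.6021728515625, 233.0466766357422), (39.63032150268555, 8.132028579711914), 6.115502834320068)
start_top 0.55 [322. 162. 332. 168.] 51 [ 0.648 -0.044  0.01 ] ((325.5, 164.5), (7.0, 7.0), 90.0)
mini_spade 0.66 [424. 174. 457. 207.] 284 [ 0.575 -0.388  0.01 ] ((439.71771240234375, 189.29519653320312), (41.0963249206543, 10.054145812988281), 43.72697067260742)
mini_fork 0.78 [378. 225. 405. 250.] 251 [ 0.423 -0.25   0.01 ] ((392.3118591308594, 237.6188201904297), (32.78764343261719, 9.568925857543945), 3
[... 1036 characters left out ...]
212158203), 84.47245788574219)
clay_pot 0.92 [354. 108. 382. 136.] 399 [ 0.773 -0.182  0.01 ] ((370.60003662109375, 123.70001983642578), (22.360679626464844, 21.913463592529297), 63.43495178222656)
tape_measure 0.96 [318. 229. 349. 256.] 482 [ 0.423 -0.066  0.01 ] ((333.48614501953125, 240.37277221679688), (25.19465446472168, 22.484474182128906), 72.47443389892578)
tape_measure 0.61 [421. 227. 457. 239.] 210 [ 0.443 -0.366  0.01 ] ((439.1716613769531, 232.72628784179688), (40.4882698059082, 9.054473876953125), 5.52754020690918)
tape_measure 0.56 [372. 175. 406. 205.] 287 [ 0.571 -0.236  0.01 ] ((388.2505187988281, 188.27940368652344), (41.72514343261719, 10.59070110321045), 43.8766975402832)
```

View pics/b_tools.png

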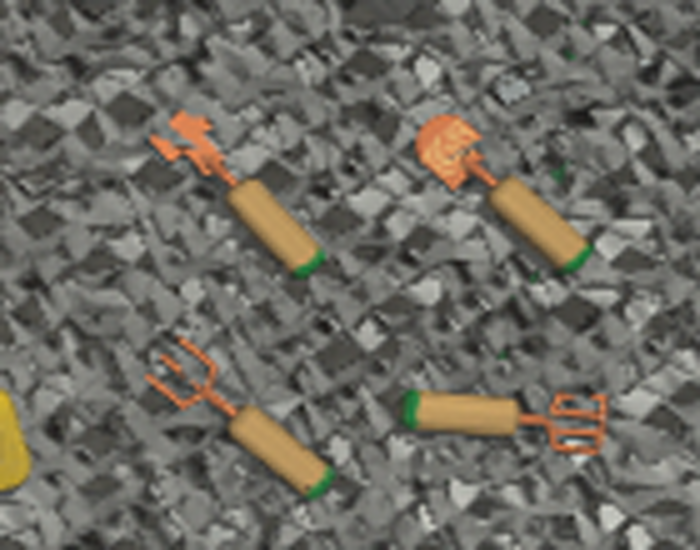

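View pics/b_chest.png

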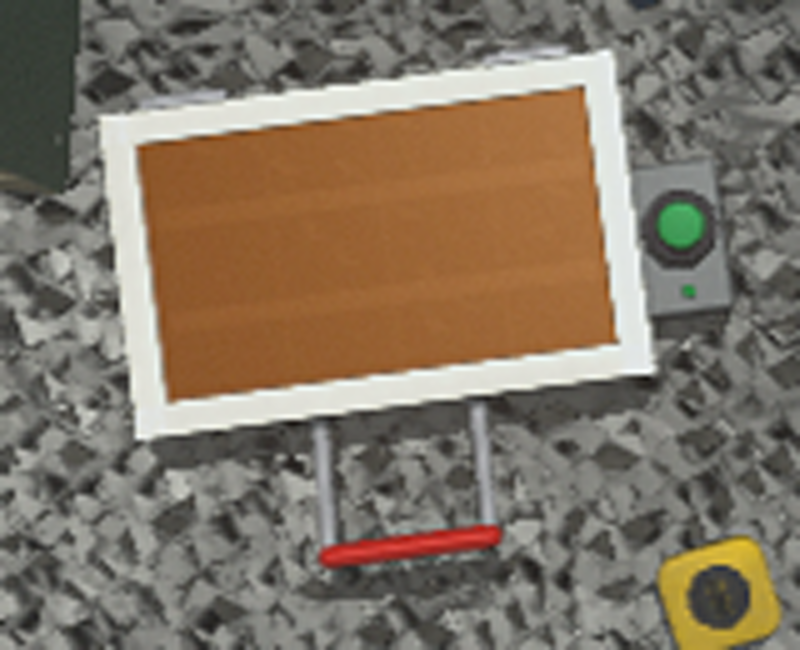

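```bash
python3 - <<'E'
from h import *
from scipy.optimize import least_squares
c=cam("top"); img=c["color"]
hsv=cv2.cvtColor(img,cv2.COLOR_BGR2HSV)
# red bar
m=((hsv[...,0]<6)|(hsv[...,0]>174))&(hsv[...,1]>170)&(hsv[...,2]>80); m[:205]=0;m[250:]=0;m[:,:240]=0;m[:,300:]=0
ys,xs=np.nonzero(m);r=cv2.minAreaRect(np.c_[xs,ys].astype(np.float32));print(len(xs),r,xs.mean(),ys.mean())
bar=p2w(c,[xs.mean(),ys.mean()],.083)[0];print("bar",bar)
cr=np.array([[100,117],[612,50],[655,375],[138,438]])/5+[190,120]-0.4
for z in(.062,.07,.076):
    w=p2w(c,cr,z); print(z,np.round(w[:,:2],4).tolist(),[round(float(np.linalg.norm(w[i]-w[(i+1)%4])),3) for i in range(4)], w.mean(0))
    d=(w[0]+w[3]-w[1]-w[2]); print("yaw", np.arctan2(d[1],d[0])-np.pi/2)
    d=(w[0]+w[1]-w[2]-w[3]); print("yaw2", np.arctan2(d[1],d[0]))
b=p2w(c,(np.array([681,226])/5+[190,120]-.4),.052)[0];print("btn",b)
E
```

```text
140 ((271.52130126953125, 228.67745971679688), (4.0906524658203125, 35.34641647338867), 83.1572265625) 272.10714285714283 228.69285714285715
bar [0.45695353 0.10717185 0.083     ]
0.062 [[0.7043, 0.2922], [0.7433, -0.005], [0.5545, -0.03], [0.518, 0.2685]] [0.3, 0.19, 0.301, 0.188] [0.63003369 0.13144749 0.062     ]
yaw 0.1259560403362372
yaw2 0.12908301474581835
0.07 [[0.703, 0.2901], [0.7418, -0.0052], [0.5541, -0.0301], [0.5179, 0.2666]] [0.298, 0.189, 0.299, 0.187] [0.62922575 0.13034826 0.07      ]
yaw 0.12595604033623742
yaw2 0.1290830147458184
0.076 [[0.7021, 0.2885], [0.7406, -0.0054], [0.5539, -0.0301], [0.5179, 0.2651]] [0.296, 0.188, 0.297, 0.186] [0.6286198  0.12952384 0.076     ]
yaw 0.12595604033623742
yaw2 0.12908301474581843
btn [ 0.64189717 -0.04505469  0.052     ]
```

Four copper tools (weeder ≈(387,188), spade (440,188), fork (388,234), rake (440,234)); the black fork at (222,260) is the look-alike and stays. Chest fits centre ≈(0.6325,0.1305), yaw 0.127.

```bash
cat >> h.py <<'E'
CH=np.array([.6325,.1305]); YAW=.127
def ch2w(x,y,z=0): 
    c,s=np.cos(YAW),np.sin(YAW); return np.array([CH[0]+c*x-s*y,CH[1]+s*x+c*y,z])
def w2ch(w):
    c,s=np.cos(YAW),np.sin(YAW); d=np.array(w[:2])-CH; return np.array([c*d[0]+s*d[1],-s*d[0]+c*d[1]])
def theta(q): # tool x yaw
    from scipy.spatial.transform import Rotation as R
    m=R.from_quat([q[1],q[2],q[3],q[0]]).as_matrix(); return np.arctan2(m[1,0],m[0,0]),m
def plan(xyz,th=None):
    """prints tool-frame shift (cm) and rz (deg) from measured pose; translate first then turn"""
    o=ctrl.get_obs(); t,m=theta(o["eef_rot"]); d=m.T@(np.array(xyz)-o["eef_pos"])*100
    dr=0 if th is None else -np.degrees((th-t+np.pi)%(2*np.pi)-np.pi)
    print("t",o["time_s"],"pos",np.round(o["eef_pos"],4),"th",round(np.degrees(t),1),"tilt",np.round(m[:2,2],4),"F",np.round(o["wrist_force"],1),"op",round(o["opening"],2),"q",np.round(o["q"],2))
    print(" shift cm",np.round(d,2),"|",round(float(np.linalg.norm(d)),1),"rz deg",round(dr,1))
def tools(c,box=(340,150,480,262)):
    img=c["color"]; hsv=cv2.cvtColor(img,cv2.COLOR_BGR2HSV); H,S,V=[hsv[...,i].astype(int) for i in range(3)]
    x0,y0,x1,y1=box; roi=np.zeros(H.shape,bool); roi[y0:y1,x0:x1]=1
    wood=roi&(S>90)&(V>90)&(H>11)&(H<22); green=roi&(S>110)&(H>45)&(H<85)&(V>50); cop=roi&(S>120)&(H<=11)&(V>90)
    n,l,st,ce=cv2.connectedComponentsWithStats((wood).astype(np.uint8),connectivity=8); out=[]
    for i in range(1,n):
        if st[i,4]<60 : continue
        ctr=ce[i]; yy,xx=np.nonzero(green); k=np.hypot(xx-ctr[0],yy-ctr[1])<24*c.get("sc",1)
        if k.sum()<4: continue
        g=np.array([xx[k].mean(),yy[k].mean()])
        ys,xs=np.nonzero((l==i)); P=np.r_[np.c_[xs,ys],np.c_[xx[k],yy[k]]]
        wp=p2w(c,P,.02)[:,:2]; rc=cv2.minAreaRect((wp*1000).astype(np.float32)); mid=np.array(rc[0])/1000
        wm=wp.mean(0); u=np.linalg.svd(wp-wm,full_matrices=False)[2][0]; gw=p2w(c,g,.02)[0,:2]
        if u@(wm-gw)<0: u=-u
        out.append((ctr,wm,mid,np.degrees(np.arctan2(u[1],u[0])),sorted(rc[1])))
    return out
E
python3 - <<'E'
from h import *
c=cam("top")
for t in tools(c): print([np.round(x,3).tolist() for x in t])
print("bar up",ch2w(-.178,0,.08),"btn ch",w2ch([.6419,-.045]))
plan([*ch2w(-.178,0)[:2],.20],YAW)
E
```

```text
[[446.562, 193.399], [0.558, -0.408], [0.564, -0.414], 47.965, [40.283, 69.257]]
[[393.718, 193.987], [0.556, -0.25], [0.555, -0.25], 42.646, [21.938, 69.255]]
[[433.355, 232.171], [0.445, -0.362], [0.444, -0.362], -94.955, [22.442, 68.778]]
[[394.796, 239.064], [0.422, -0.252], [0.422, -0.253], 50.664, [22.776, 69.337]]
bar up [0.45593355 0.10795472 0.08      ] btn ch [-0.01290434 -0.17527717]
t 0.85 pos [ 0.1851 -0.5444  0.3039] th -71.2 tilt [ 0.     -0.0001] F [ 0.2 -0.2  0.6] op 1.0 q [-1.45  0.18  1.61  0.    1.35 -0.21]
 shift cm [-53.05 -46.64  10.39] | 71.4 rz deg -78.5
```

Emit:
{"api": "move_arm", "payload": {
  "rows": "0 0 0 0 0 -7.85 1;0 0 0 0 0 -7.85 1;0 0 0 0 0 -7.85 1;0 0 0 0 0 -7.85 1;0 0 0 0 0 -7.85 1;0 0 0 0 0 -7.85 1;0 0 0 0 0 -7.85 1;0 0 0 0 0 -7.85 1;0 0 0 0 0 -7.85 1;0 0 0 0 0 -7.85 1"
}}

```text
time_s: 1.85
eef_pos: [0.1852, -0.5444, 0.3039]
eef_rot: [0.0, 0.998, 0.066, -0.0]
wrist_force: [0.3, -0.4, -0.2]
opening: 0.996
```

Emit:
{"api": "move_arm", "payload": {
  "rows": "2.3 -4.1 0.4 0 0 0 1;2.3 -4.1 0.4 0 0 0 1;2.3 -4.1 0.4 0 0 0 1;2.3 -4.1 0.4 0 0 0 1;2.3 -4.1 0.4 0 0 0 1;2.3 -4.1 0.4 0 0 0 1;2.3 -4.1 0.4 0 0 0 1;2.3 -4.1 0.4 0 0 0 1;2.3 -4.1 0.4 0 0 0 1;2.3 -4.1 0.4 0 0 0 1;2.3 -4.1 0.4 0 0 0 1;2.3 -4.1 0.4 0 0 0 1;2.3 -4.1 0.4 0 0 0 1;2.3 -4.1 0.4 0 0 0 1;2.3 -4.1 0.4 0 0 0 1;0 0 0 0 0 0 1;0 0 0 0 0 0 1"
}}

```text
time_s: 3.55
eef_pos: [0.4492, 0.1104, 0.2436]
eef_rot: [0.0, 0.998, 0.065, -0.0]
wrist_force: [-0.5, 0.3, -0.3]
opening: 1.002
```

```bash
python3 - <<'E'
from h import *
plan([*ch2w(-.178,0)[:2],.20],YAW)
c=cam("wrist");img=c["color"].copy()
o=ctrl.get_obs();t,m=theta(o["eef_rot"])
print(w2p(c,[ch2w(-.178,0,.08),ch2w(-.178,.046,.08),ch2w(-.178,-.046,.08)]), "pinch px far", w2p(c,o["eef_pos"]+m[:,2]*(o["eef_pos"][2]-.08)))
for p in w2p(c,[ch2w(-.178,0,.08),ch2w(-.178,.046,.08),ch2w(-.178,-.046,.08)]): cv2.circle(img,tuple(int(v) for v in p),4,(255,0,0),1)
cv2.imwrite("pics/c_wrist.png",img)
E
```

```text
t 3.55 pos [0.4492 0.1104 0.2436] th 7.5 tilt [-0.0009 -0.0003] F [-0.5  0.3 -0.3] op 1.0 q [-0.02 -0.01  1.94 -0.    1.21 -0.15]
 shift cm [0.64 0.33 4.36] | 4.4 rz deg 0.2
[[327.09867063 203.29866121]
 [327.76472818 140.48247319]
 [326.49450087 260.2781837 ]] pinch px far [[318.10038243 200.31874108]]
```

View pics/c_wrist.png

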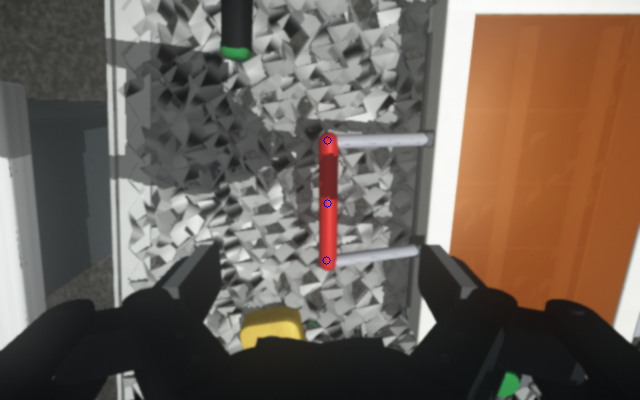

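Circles (327,140/203/260) match the red bar's ends and middle. Down onto the bar.

Emit:
{"api": "move_arm", "payload": {
  "rows": "0.64 0.33 1.5 0 0 0 1;0 0 2.5 0 0 0 1;0 0 2.5 0 0 0 1;0 0 2.2 0 0 0 1;0 0 1.5 0 0 0 1;0 0 0.7 0 0 0 1;0 0 0 0 0 0 0;0 0 0 0 0 0 0;0 0 0 0 0 0 0;0 0 0 0 0 0 0;0 0 0 0 0 0 0;0 0 0 0 0 0 0;0 0 0 0 0 0 0;0 0 0 0 0 0 0"
}}

```text
time_s: 5.0
eef_pos: [0.4558, 0.1069, 0.1354]
eef_rot: [0.0, 0.998, 0.064, -0.0]
wrist_force: [-3.4, -1.5, 6.5]
opening: 0.137
```

```bash
python3 - <<'E'
from h import *
plan([*ch2w(-.178,0)[:2],.134],YAW)
c=cam("wrist");cv2.imwrite("pics/d_wrist.png",c["color"])
E
```

```text
t 5.0 pos [0.4558 0.1069 0.1354] th 7.3 tilt [-0.001  -0.0005] F [-3.4 -1.5  6.5] op 0.14 q [-0.02  0.18  1.99 -0.    0.97 -0.15]
 shift cm [ 0.02 -0.1   0.14] | 0.2 rz deg 0.0
```

View pics/d_wrist.png

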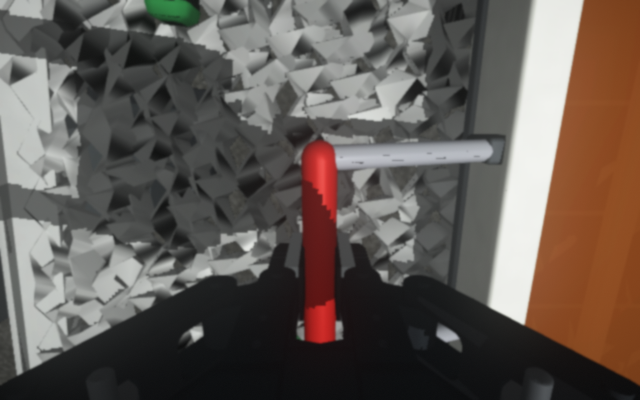

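Emit:
{"api": "move_arm", "payload": {
  "rows": "-0.08 0 0.25 0 0 0 0;-0.07 0 0.25 0 0 0 0;-0.06 0 0.25 0 0 0 0;-0.05 0 0.25 0 0 0 0;-0.04 0 0.25 0 0 0 0;-0.03 0 0.25 0 0 0 0;-0.02 0 0.25 0 0 0 0;-0.02 0 0.25 0 0 0 0;-0.01 0 0.25 0 0 0 0;0 0 0.25 0 0 0 0"
}}

```text
time_s: 6.05
eef_pos: [0.4523, 0.1064, 0.1111]
eef_rot: [0.0, 0.998, 0.064, -0.0]
wrist_force: [-8.3, -2.4, 14.3]
opening: 0.137
```

Emit:
{"api": "move_arm", "payload": {
  "rows": "0 0 0.25 0 0 0 0;0.01 0 0.25 0 0 0 0;0.02 0 0.25 0 0 0 0;0.02 0 0.25 0 0 0 0;0.03 0 0.25 0 0 0 0;0.04 0 0.25 0 0 0 0;0.05 0 0.25 0 0 0 0;0.06 0 0.25 0 0 0 0;0.07 0 0.25 0 0 0 0;0 0 0 0 0 0 0"
}}

```text
time_s: 7.05
eef_pos: [0.4545, 0.1067, 0.0875]
eef_rot: [0.0, 0.998, 0.064, -0.001]
wrist_force: [-4.6, -1.6, 5.4]
opening: 0.142
```

```bash
python3 - <<'E'
from h import *
plan([*ch2w(-.178,0)[:2],.084],YAW)
c=cam("top");crop(c["color"],190,80,350,250,4,"pics/e_top.png")
E
```

```text
t 7.05 pos [0.4545 0.1067 0.0875] th 7.3 tilt [-0.0023 -0.0006] F [-4.6 -1.6  5.4] op 0.14 q [-0.02  0.28  2.01 -0.    0.86 -0.15]
 shift cm [ 0.15 -0.1   0.35] | 0.4 rz deg 0.1
```

View pics/e_top.png

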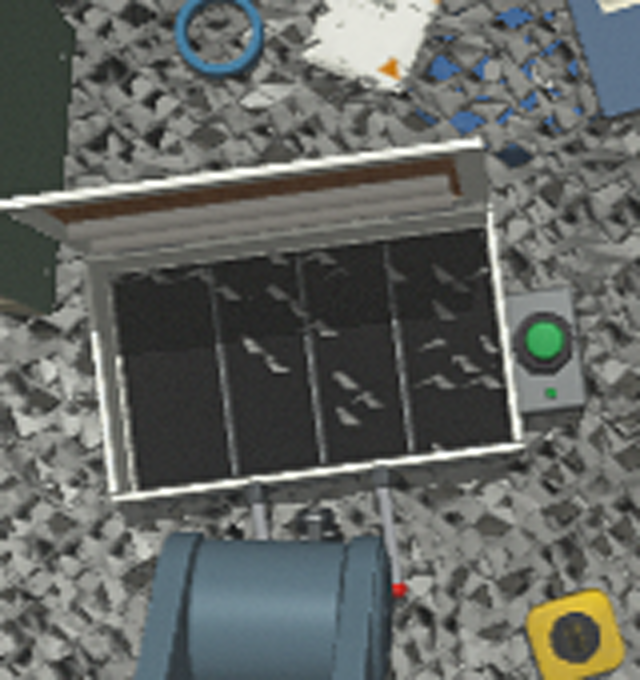

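The lid stands nearly upright; a bit further to the stop.

Emit:
{"api": "move_arm", "payload": {
  "rows": "0.06 0 0.2 0 0 0 0;0.04 0 0.2 0 0 0 0;0 0 0.1 0 0 0 0;0 0 0 0 0 0 0;0 0 0 0 0 0 0;0 0 0 0 0 0 0"
}}

```text
time_s: 7.7
eef_pos: [0.4558, 0.1069, 0.0829]
eef_rot: [0.0, 0.998, 0.064, -0.001]
wrist_force: [-6.2, -2.1, 8.5]
opening: 0.143
```

Emit:
{"api": "move_arm", "payload": {
  "rows": "0 0 0.2 0 0 0 0;0 0 0.2 0 0 0 0;0 0 0 0 0 0 0;0 0 0 0 0 0 0"
}}

```text
time_s: 8.1
eef_pos: [0.4561, 0.1069, 0.0811]
eef_rot: [0.0, 0.998, 0.064, -0.001]
wrist_force: [-16.7, -3.0, 36.8]
opening: 0.141
```

```bash
python3 - <<'E'
from h import *
plan([*ch2w(-.178,0)[:2],.084],YAW)
c=cam("scene");crop(c["color"],200,120,420,280,3.5,"pics/f_scene.png")
c=cam("wrist");cv2.imwrite("pics/f_wrist.png",c["color"])
E
```

```text
t 8.1 pos [0.4561 0.1069 0.0811] th 7.4 tilt [-0.0021 -0.0009] F [-16.7  -3.   36.8] op 0.14 q [-0.02  0.29  2.01 -0.    0.85 -0.15]
 shift cm [-0.01 -0.1  -0.29] | 0.3 rz deg 0.1
```

View pics/f_scene.png

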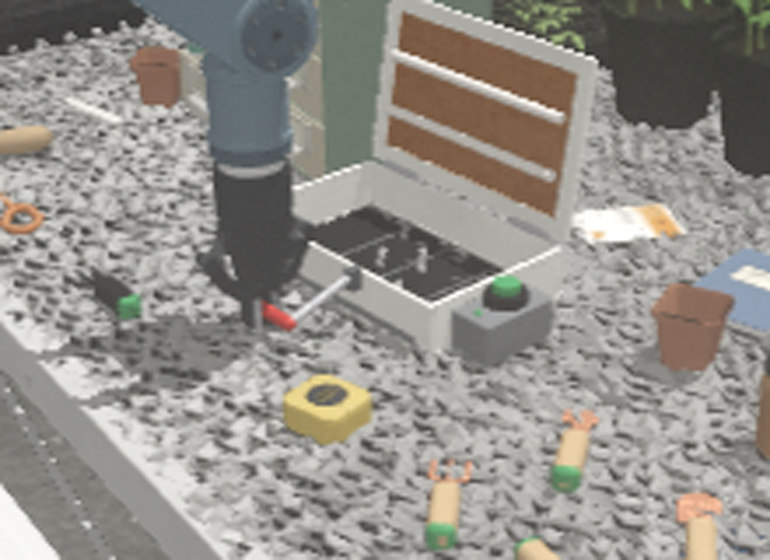

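View pics/f_wrist.png

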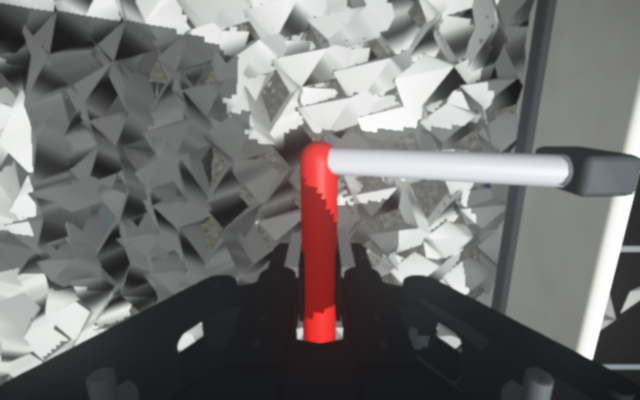

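Emit:
{"api": "move_arm", "payload": {
  "rows": "0 0 -0.2 0 0 0 0;0 0 0 0 0 0 1;0 0 0 0 0 0 1;0 0 0 0 0 0 1;0 0 0 0 0 0 1;0 0 0 0 0 0 1;0 0 -1 0 0 0 1;0 0 -2 0 0 0 1;0 0 -3 0 0 0 1;0 0 -3 0 0 7.8 1;0 0 -3 0 0 7.8 1;0 0 -3 0 0 7.8 1;0 0 -2 0 0 7.8 1;0 0 0 0 0 7.8 1;0 0 0 0 0 7.8 1;0 0 0 0 0 0 1"
}}

```text
time_s: 9.8
eef_pos: [0.4564, 0.107, 0.2513]
eef_rot: [-0.0, 0.941, -0.339, 0.001]
wrist_force: [-0.7, 0.1, 0.0]
opening: 1.002
```

```bash
python3 - <<'E'
from h import *
c=cam("top")
for t in tools(c): print([np.round(x,3).tolist() for x in t])
plan([.422,-.2525,.20],np.radians(-39.3))
crop(c["color"],190,80,350,250,4,"pics/g_top.png")
E
```

```text
[[446.464, 193.377], [0.558, -0.407], [0.558, -0.409], 47.027, [42.856, 65.972]]
[[393.712, 194.131], [0.556, -0.25], [0.555, -0.25], 42.217, [22.712, 69.063]]
[[433.355, 232.171], [0.445, -0.362], [0.444, -0.362], -94.955, [22.442, 68.778]]
[[394.764, 239.064], [0.422, -0.252], [0.422, -0.253], 51.192, [22.708, 69.311]]
t 9.85 pos [0.4563 0.1069 0.251 ] th -39.4 tilt [ 0.0006 -0.    ] F [-0.4  0.5  1.4] op 1.0 q [-0.02 -0.    1.92  0.    1.23  0.66]
 shift cm [20.13 29.97  5.1 ] | 36.5 rz deg -0.1
```

View pics/g_top.png

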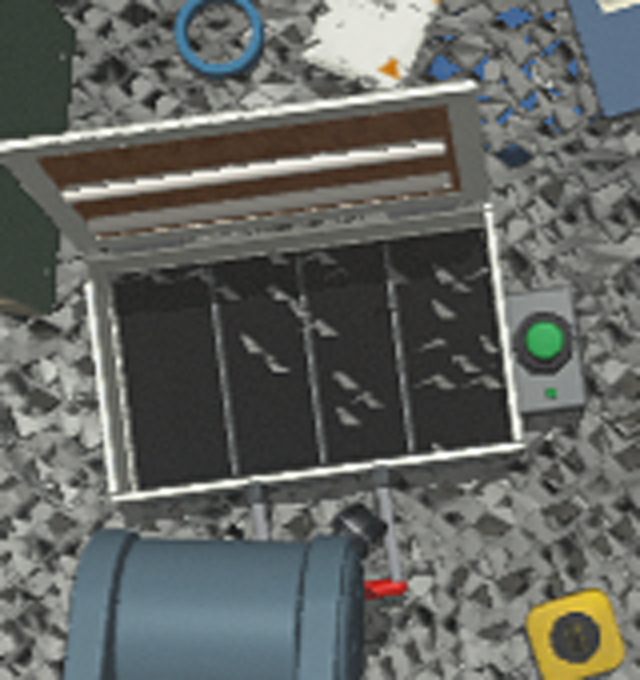

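Lid fully open. On to the fork.

Emit:
{"api": "move_arm", "payload": {
  "rows": "2.24 3.33 0 0 0 0 0.75;2.24 3.33 0 0 0 0 0.75;2.24 3.33 0 0 0 0 0.75;2.24 3.33 0 0 0 0 0.75;2.24 3.33 0.5 0 0 0 0.75;2.24 3.33 1 0 0 0 0.75;2.24 3.33 1 0 0 0 0.75;2.24 3.33 1 0 0 0 0.75;2.24 3.33 1 0 0 0 0.75;0 0 0 0 0 0 0.75;0 0 0 0 0 0 0.75"
}}

```text
time_s: 10.95
eef_pos: [0.4207, -0.2529, 0.205]
eef_rot: [-0.0, 0.941, -0.338, -0.001]
wrist_force: [0.3, 0.2, -1.2]
opening: 0.748
```

```bash
cat >> h.py <<'E'
def wl(name,g=None):
    """wrist look: handle near g (world xy)"""
    c=cam("wrist"); c["sc"]=6
    img=c["color"]; hsv=cv2.cvtColor(img,cv2.COLOR_BGR2HSV); H,S,V=[hsv[...,i].astype(int) for i in range(3)]
    mk=(((S>90)&(V>70)&(H>10)&(H<24))|((S>110)&(H>45)&(H<85)&(V>40))).astype(np.uint8)
    mk=cv2.morphologyEx(mk,cv2.MORPH_OPEN,np.ones((3,3),np.uint8)); mk=cv2.morphologyEx(mk,cv2.MORPH_CLOSE,np.ones((7,7),np.uint8))
    n,l,st,ce=cv2.connectedComponentsWithStats(mk); im=img.copy()
    for i in range(1,n):
        if st[i,4]<800: continue
        ys,xs=np.nonzero(l==i); w=p2w(c,np.c_[xs,ys],.02)[:,:2]; r=cv2.minAreaRect((w*1000).astype(np.float32)); b=cv2.boxPoints(r)/1000
        e=b[1]-b[0]; f=b[2]-b[1]; e=e if np.linalg.norm(e)>np.linalg.norm(f) else f
        print("handle px",np.round(ce[i]),"bbox",st[i,:4],"w",np.round(np.array(r[0])/1000,4),"ang%180",round(np.degrees(np.arctan2(e[1],e[0]))%180,1),np.round(r[1],1))
        cv2.polylines(im,[w2p(c,np.c_[b,[.02]*4]).astype(int)],True,(255,0,0),1)
    cv2.imwrite(name,im)
E
python3 - <<'E'
from h import *
plan([.422,-.2525,.20],np.radians(-39.3)); wl("pics/h_wrist.png")
E
```

```text
t 10.95 pos [ 0.4207 -0.2529  0.205 ] th -39.5 tilt [-0.0009  0.0014] F [ 0.3  0.2 -1.2] op 0.75 q [-0.78  0.11  1.9   0.    1.13 -0.09]
 shift cm [ 0.08 -0.11  0.5 ] | 0.5 rz deg -0.2
handle px [190.  27.] bbox [153   0  62  52] w [ 0.4256 -0.1012] ang%180 179.3 [19.  52.9]
handle px [458.  76.] bbox [433  27  51 100] w [ 0.5541 -0.2504] ang%180 42.8 [68.5 26.2]
handle px [576. 148.] bbox [555 134  45  32] w [ 0.595  -0.3526] ang%180 136.6 [23.6 32.5]
handle px [321. 187.] bbox [307 141  29  86] w [ 0.426  -0.2491] ang%180 51.2 [69.3 22. ]
handle px [563. 228.] bbox [538 183  53  88] w [ 0.5569 -0.4035] ang%180 47.1 [75.6 33.9]
```

View pics/h_wrist.png

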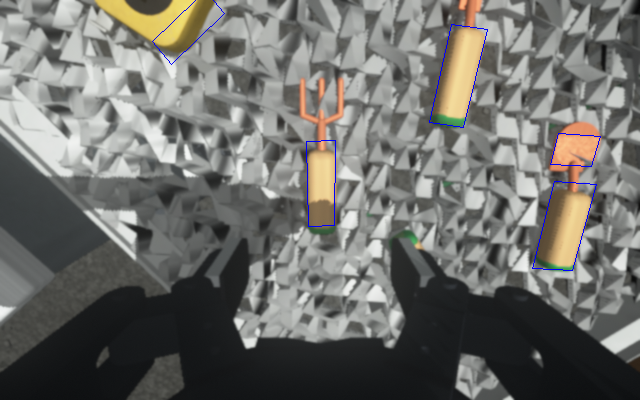

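Emit:
{"api": "move_arm", "payload": {
  "rows": "0.1 -0.1 2 0 0 0 0.75;0 0 3.5 0 0 0 0.75;0 0 3.5 0 0 0 0.75;0 0 2.5 0 0 0 0.75;0 0 1.2 0 0 0 0.75;0 0 0 0 0 0 0.75;0 0 0 0 0 0 0;0 0 0 0 0 0 0;0 0 0 0 0 0 0;0 0 0 0 0 0 0;0 0 0 0 0 0 0;0 0 0 0 0 0 0"
}}

```text
time_s: 12.2
eef_pos: [0.4236, -0.2532, 0.0801]
eef_rot: [0.001, 0.941, -0.338, 0.001]
wrist_force: [0.3, 1.9, 7.1]
opening: 0.263
```

Emit:
{"api": "move_arm", "payload": {
  "rows": "0 0 -1 0 0 0 0;0 0 -2 0 0 0 0;0 0 -3 0 0 0 0;0 0 -3 0 0 7.3 0;0 0 -3 0 0 7.3 0;0 0 -2 0 0 7.3 0;0 0 0 0 0 7.3 0;0 0 0 0 0 7.3 0;0 0 0 0 0 7.3 0;0 0 0 0 0 0 0"
}}

```text
time_s: 13.2
eef_pos: [0.4225, -0.2524, 0.2192]
eef_rot: [0.0, 0.747, -0.665, 0.0]
wrist_force: [0.9, -0.7, -0.7]
opening: 0.266
```

```bash
python3 - <<'E'
from h import *
p=ch2w(-.025,.1);print(p)
plan([p[0],p[1],.20],np.radians(-83.3)); c=cam("wrist");cv2.imwrite("pics/i_wrist.png",c["color"])
E
```

```text
[0.59503545 0.22652816 0.        ]
t 13.2 pos [ 0.4225 -0.2524  0.2192] th -83.4 tilt [ 0.0006 -0.0006] F [ 0.9 -0.7 -0.7] op 0.27 q [-0.78  0.09  1.89 -0.    1.16  0.68]
 shift cm [-45.59 -22.65   1.9 ] | 50.9 rz deg -0.1
```

View pics/i_wrist.png

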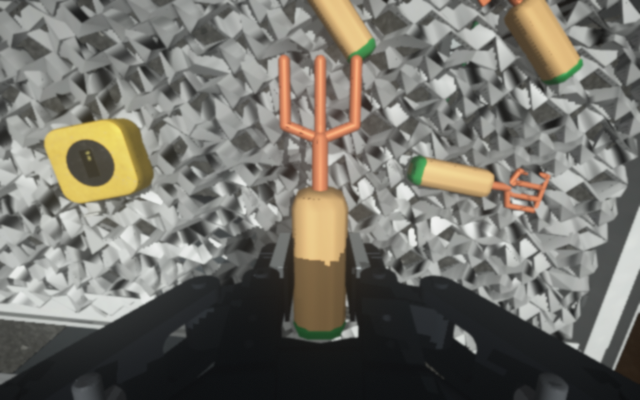

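Emit:
{"api": "move_arm", "payload": {
  "rows": "-3.8 -1.89 0 0 0 0 0;-3.8 -1.89 0 0 0 0 0;-3.8 -1.89 0 0 0 0 0;-3.8 -1.89 0 0 0 0 0;-3.8 -1.89 0 0 0 0 0;-3.8 -1.89 0 0 0 0 0;-3.8 -1.89 0 0 0 0 0;-3.8 -1.89 0 0 0 0 0;-3.8 -1.89 0 0 0 0 0;-3.8 -1.89 0 0 0 0 0;-3.8 -1.89 0 0 0 0 0;-3.8 -1.86 0 0 0 0 0;0 0 0 0 0 0 0;0 0 0 0 0 0 0"
}}

```text
time_s: 14.65
eef_pos: [0.5942, 0.2277, 0.2181]
eef_rot: [0.0, 0.749, -0.663, -0.0]
wrist_force: [-0.3, -0.9, -1.4]
opening: 0.26
```

```bash
python3 - <<'E'
from h import *
p=ch2w(-.025,.1);print(p)
plan([p[0],p[1],.12],np.radians(-83.3)); c=cam("wrist");im=c["color"]
for y in(-.0665,0,.0665,.145): cv2.polylines(im,[w2p(c,[ch2w(x,y,.006) for x in(-.085,.085)]).astype(int)],False,(255,0,0),1)
cv2.imwrite("pics/j_wrist.png",im)
E
```

```text
[0.59503545 0.22652816 0.        ]
t 14.65 pos [0.5942 0.2277 0.2181] th -83.0 tilt [-0.0008 -0.0005] F [-0.3 -0.9 -1.4] op 0.26 q [ 0.18  0.4   1.52 -0.    1.23  1.63]
 shift cm [ 0.12 -0.08  9.81] | 9.8 rz deg 0.3
```

View pics/j_wrist.png

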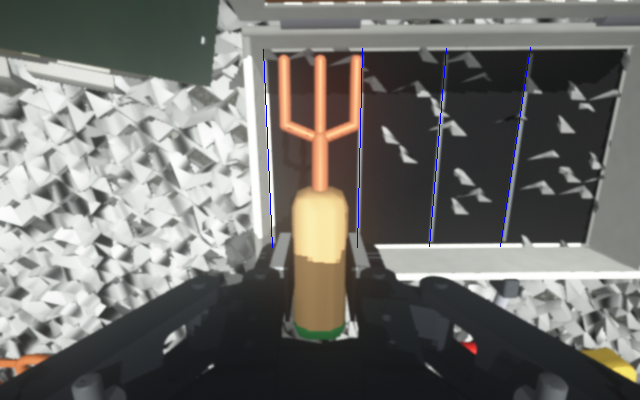

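Emit:
{"api": "move_arm", "payload": {
  "rows": "0.3 -0.1 2 0 0 0 0;0.2 0 3 0 0 0 0;0 0 3 0 0 0 0;0 0 2 0 0 0 0;0 0 1.5 0 0 0 0;0 0 0.8 0 0 0 0;0 0 0.4 0 0 0 0;0 0 0.3 0 0 0 0;0 0 0 0 0 0 0"
}}

```text
time_s: 15.6
eef_pos: [0.5965, 0.222, 0.089]
eef_rot: [-0.0, 0.747, -0.665, 0.0]
wrist_force: [-0.4, 0.5, -1.1]
opening: 0.264
```

Emit:
{"api": "move_arm", "payload": {
  "rows": "0 0 0.2 0 0 0 0;0 0 0 0 0 0 0;0 0 0 0 0 0 0.45;0 0 0 0 0 0 0.45;0 0 0 0 0 0 0.45;0 0 -0.5 0 0 0 0.45;0 0 -1 0 0 0 0.45;0 0 -2.5 0 0 0 0.45;0 0 -4 0 0 0 0.45;0 0 -4 0 0 0 0.45;0 0 -1.5 0 0 0 0.45;0 0 0 0 0 0 0.45"
}}

```text
time_s: 16.8
eef_pos: [0.5978, 0.2224, 0.2255]
eef_rot: [-0.003, 0.747, -0.665, 0.002]
wrist_force: [-0.1, -0.2, 0.4]
opening: 0.449
```

```bash
cat >> h.py <<'E'
def topview(name):
    c=cam("top")
    for t in tools(c,(200,100,480,275)): print([np.round(x,3).tolist() for x in t],"chest",np.round(w2ch(t[1]),3))
    crop(c["color"],190,80,480,280,2.7,name)
E
python3 - <<'E'
from h import *
topview("pics/k_top.png")
plan([.555,-.25,.20],np.radians(-47.5)); c=cam("wrist");cv2.imwrite("pics/k_wrist.png",c["color"])
E
```

```text
[[236.216, 184.433], [0.583, 0.222], [0.583, 0.223], 5.833, [23.938, 44.985]] chest [-0.038  0.097]
[[446.5, 193.375], [0.558, -0.407], [0.558, -0.409], 47.181, [45.557, 65.007]] chest [-0.142 -0.524]
[[393.656, 194.104], [0.556, -0.249], [0.555, -0.25], 42.555, [22.798, 69.139]] chest [-0.124 -0.367]
[[433.355, 232.171], [0.445, -0.362], [0.444, -0.362], -94.955, [22.442, 68.778]] chest [-0.249 -0.464]
t 16.85 pos [0.5966 0.2221 0.2227] th -83.3 tilt [0.0027 0.0005] F [ 0.  -0.4 -0.8] op 0.45 q [ 0.17  0.39  1.51 -0.    1.23  1.62]
 shift cm [46.4   9.62  2.24] | 47.4 rz deg -35.8
```

View pics/k_top.png

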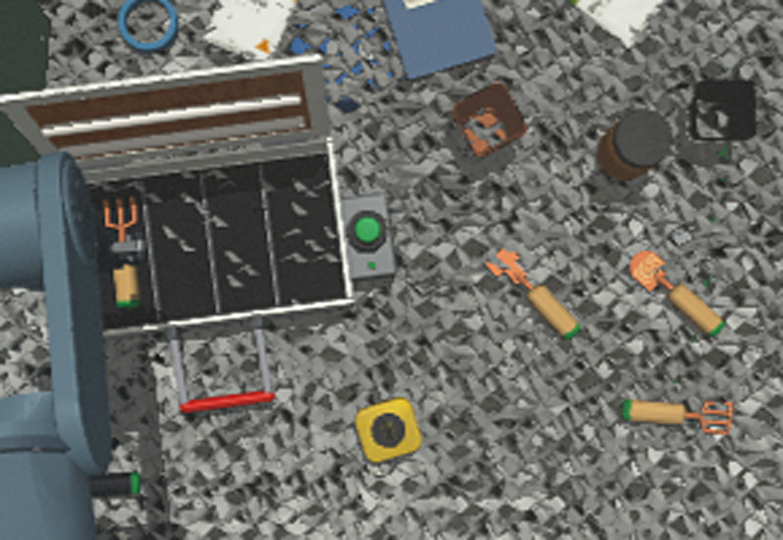

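View pics/k_wrist.png

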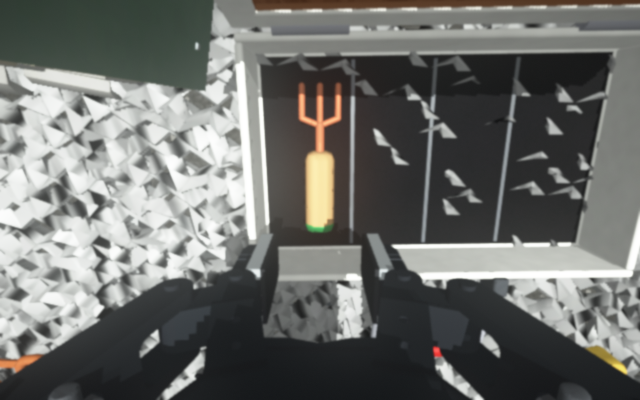

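Fork lies flat in the left lane at wrist (320,160). Next the two-prong weeder.

Emit:
{"api": "move_arm", "payload": {
  "rows": "0 0 0 0 0 -7.2 0.75;0 0 0 0 0 -7.2 0.75;0 0 0 0 0 -7.2 0.75;0 0 0 0 0 -7.2 0.75;0 0 0 0 0 -7.1 0.75;3.19 3.5 0 0 0 0 0.75;3.19 3.5 0 0 0 0 0.75;3.19 3.5 0 0 0 0 0.75;3.19 3.5 0 0 0 0 0.75;3.19 3.5 0 0 0 0 0.75;3.19 3.5 0 0 0 0 0.75;3.19 3.5 0 0 0 0 0.75;3.19 3.5 0 0 0 0 0.75;3.19 3.5 1 0 0 0 0.75;3.19 3.5 1 0 0 0 0.75;0 0 0 0 0 0 0.75;0 0 0 0 0 0 0.75"
}}

```text
time_s: 18.6
eef_pos: [0.5526, -0.25, 0.1984]
eef_rot: [-0.001, 0.915, -0.403, -0.003]
wrist_force: [-0.1, 1.2, -0.3]
opening: 0.747
```

```bash
python3 - <<'E'
from h import *
plan([.555,-.25,.20],np.radians(-47.5)); wl("pics/l_wrist.png")
E
```

```text
t 18.6 pos [ 0.5526 -0.25    0.1984] th -47.6 tilt [-0.0042  0.0034] F [-0.1  1.2 -0.3] op 0.75 q [-0.62  0.36  1.61  0.    1.18  0.21]
 shift cm [ 0.16 -0.18 -0.16] | 0.3 rz deg -0.1
handle px [606.  81.] bbox [587  31  53 110] w [ 0.7499 -0.3508] ang%180 49.3 [75.  32.7]
handle px [ 64. 150.] bbox [  0 108  94  97] w [ 0.4465 -0.0794] ang%180 62.9 [78.9 51.8]
handle px [324. 187.] bbox [310 139  30  89] w [ 0.5608 -0.2472] ang%180 42.0 [69.8 22.3]
handle px [456. 233.] bbox [436 219  42  46] w [ 0.5974 -0.3582] ang%180 46.4 [39.  32.6]
```

View pics/l_wrist.png

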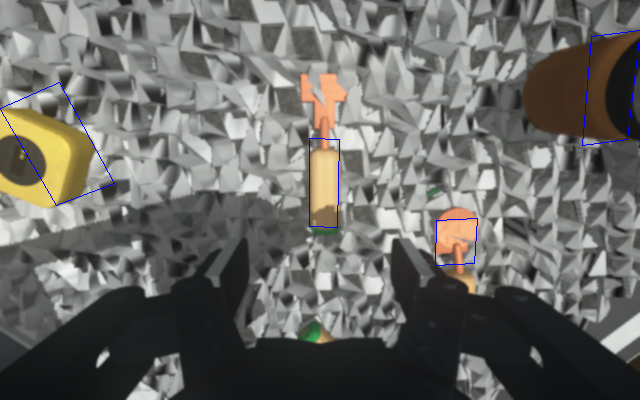

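Emit:
{"api": "move_arm", "payload": {
  "rows": "0.2 -0.25 2 0 0 0 0.75;0 0 3.5 0 0 0 0.75;0 0 3.2 0 0 0 0.75;0 0 2.2 0 0 0 0.75;0 0 1 0 0 0 0.75;0 0 0 0 0 0 0.75;0 0 0 0 0 0 0;0 0 0 0 0 0 0;0 0 0 0 0 0 0;0 0 0 0 0 0 0;0 0 0 0 0 0 0;0 0 0 0 0 0 0"
}}

```text
time_s: 19.85
eef_pos: [0.5585, -0.2501, 0.0843]
eef_rot: [0.0, 0.916, -0.402, 0.002]
wrist_force: [0.5, 0.5, 7.1]
opening: 0.263
```

Emit:
{"api": "move_arm", "payload": {
  "rows": "0 0 -1 0 0 0 0;0 0 -2 0 0 0 0;0 0 -3 0 0 0 0;0 0 -3 0 0 7 0;0 0 -3 0 0 7 0;0 0 -2 0 0 7 0;0 0 0 0 0 7 0;0 0 0 0 0 7 0;0 0 0 0 0 0 0"
}}

```text
time_s: 20.75
eef_pos: [0.5572, -0.2495, 0.2231]
eef_rot: [-0.0, 0.752, -0.659, 0.0]
wrist_force: [-0.4, 0.4, -2.0]
opening: 0.261
```

```bash
python3 - <<'E'
from h import *
p=ch2w(-.025,.033);print(p)
plan([p[0],p[1],.22],np.radians(-82.7)); c=cam("wrist");cv2.imwrite("pics/m_wrist.png",c["color"])
E
```

```text
[0.6035216  0.16006776 0.        ]
t 20.75 pos [ 0.5572 -0.2495  0.2231] th -82.5 tilt [ 0.0003 -0.0003] F [-0.4  0.4 -2. ] op 0.26 q [-0.62  0.34  1.58 -0.    1.22  0.82]
 shift cm [-40.    -9.95   0.3 ] | 41.2 rz deg 0.2
```

View pics/m_wrist.png

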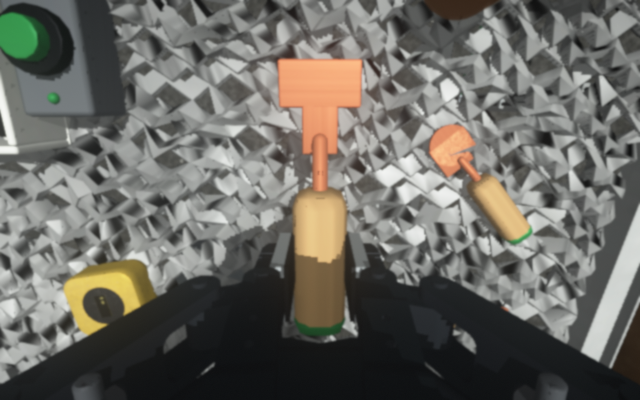

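It is actually the scraper (broad flat end at wrist (320,80)), held firmly and straight.

Emit:
{"api": "move_arm", "payload": {
  "rows": "-4 -1 0 0 0 0 0;-4 -1 0 0 0 0 0;-4 -1 0 0 0 0 0;-4 -1 0 0 0 0 0;-4 -1 0 0 0 0 0;-4 -1 0 0 0 0 0;-4 -1 0 0 0 0 0;-4 -1 0 0 0 0 0;-4 -1 0 0 0 0 0;-4 -1 0 0 0 0 0;0 0 0 0 0 0 0;0 0 0 0 0 0 0"
}}

```text
time_s: 22.0
eef_pos: [0.6034, 0.1611, 0.2221]
eef_rot: [0.0, 0.754, -0.657, -0.0]
wrist_force: [0.4, -0.9, -1.3]
opening: 0.259
```

```bash
python3 - <<'E'
from h import *
p=ch2w(-.025,.033);print(p)
plan([p[0],p[1],.091],np.radians(-82.7)); c=cam("wrist");cv2.imwrite("pics/n_wrist.png",c["color"])
E
```

```text
[0.6035216  0.16006776 0.        ]
t 22.0 pos [0.6034 0.1611 0.2221] th -82.1 tilt [-0.0007 -0.0004] F [ 0.4 -0.9 -1.3] op 0.26 q [ 0.07  0.37  1.55 -0.    1.23  1.51]
 shift cm [ 1.000e-01 -1.000e-02  1.311e+01] | 13.1 rz deg 0.6
```

View pics/n_wrist.png

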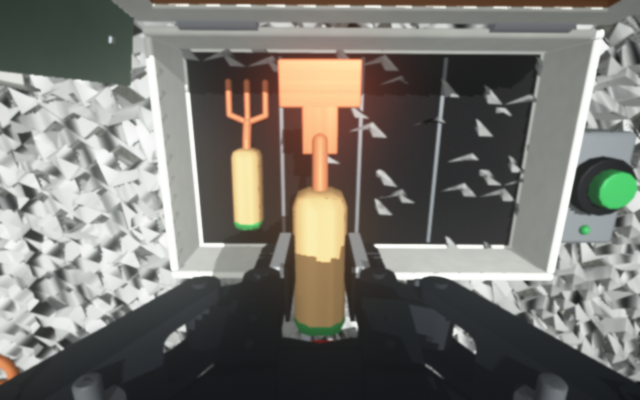

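Emit:
{"api": "move_arm", "payload": {
  "rows": "0.1 0 2 0 0 0 0;0 0 3 0 0 0 0;0 0 3 0 0 0 0;0 0 2 0 0 0 0;0 0 1.5 0 0 0 0;0 0 0.8 0 0 0 0;0 0 0.5 0 0 0 0;0 0 0.2 0 0 0 0;0 0 0.2 0 0 0 0;0 0 0 0 0 0 0"
}}

```text
time_s: 23.05
eef_pos: [0.6043, 0.1593, 0.091]
eef_rot: [-0.0, 0.752, -0.659, 0.0]
wrist_force: [-0.2, 0.4, -1.4]
opening: 0.259
```

Emit:
{"api": "move_arm", "payload": {
  "rows": "0 0 0.15 0 0 0 0;0 0 0.15 0 0 0 0;0 0 0 0 0 0 0"
}}

```text
time_s: 23.35
eef_pos: [0.6046, 0.1594, 0.0902]
eef_rot: [-0.0, 0.752, -0.659, 0.001]
wrist_force: [-7.0, -0.7, 16.2]
opening: 0.262
```

Emit:
{"api": "move_arm", "payload": {
  "rows": "0 0 -0.2 0 0 0 0;0 0 0 0 0 0 0.45;0 0 0 0 0 0 0.45;0 0 0 0 0 0 0.45;0 0 -0.5 0 0 0 0.45;0 0 -1 0 0 0 0.45;0 0 -2.5 0 0 0 0.45;0 0 -4 0 0 0 0.45;0 0 -4 0 0 0 0.45;0 0 -1.2 0 0 0 0.45;0 0 0 0 0 0 0.45"
}}

```text
time_s: 24.45
eef_pos: [0.6055, 0.1594, 0.2251]
eef_rot: [-0.002, 0.752, -0.659, 0.002]
wrist_force: [1.0, 0.4, -0.4]
opening: 0.451
```

```bash
python3 - <<'E'
from h import *
topview("pics/o_top.png")
plan([.444,-.362,.20],np.radians(-5)); c=cam("wrist");cv2.imwrite("pics/o_wrist.png",c["color"])
E
```

```text
[[258.348, 182.188], [0.588, 0.158], [0.574, 0.175], -36.718, [39.906, 87.13]] chest [-0.04   0.033]
[[446.51, 193.418], [0.558, -0.407], [0.565, -0.415], 47.192, [42.403, 69.257]] chest [-0.142 -0.524]
[[433.355, 232.171], [0.445, -0.361], [0.444, -0.362], -95.27, [22.442, 69.001]] chest [-0.249 -0.464]
t 24.5 pos [0.6043 0.1593 0.2225] th -82.4 tilt [0.0023 0.0002] F [-0.2 -0.2 -0.5] op 0.45 q [0.07 0.37 1.55 0.   1.23 1.51]
 shift cm [49.56 22.77  2.21] | 54.6 rz deg -77.4
```

View pics/o_top.png

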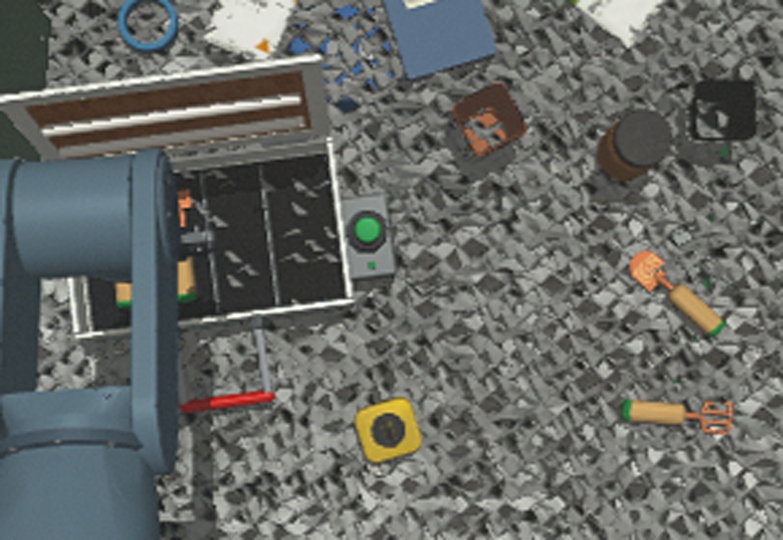

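View pics/o_wrist.png

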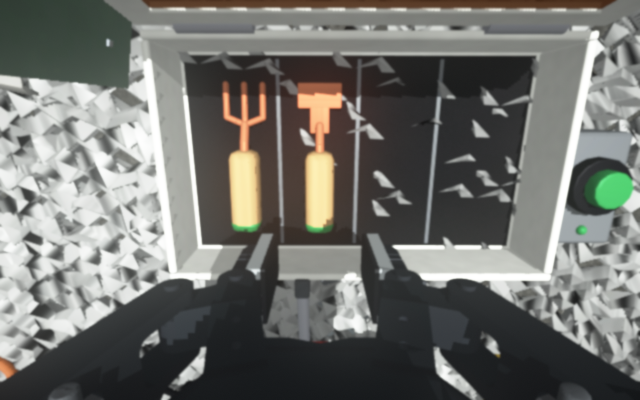

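Fork (245,160) and scraper (320,160) lie flat side by side. Next the rake.

Emit:
{"api": "move_arm", "payload": {
  "rows": "0 0 0 0 0 -7.73 0.75;0 0 0 0 0 -7.73 0.75;0 0 0 0 0 -7.73 0.75;0 0 0 0 0 -7.73 0.75;0 0 0 0 0 -7.73 0.75;0 0 0 0 0 -7.73 0.75;0 0 0 0 0 -7.73 0.75;0 0 0 0 0 -7.73 0.75;0 0 0 0 0 -7.73 0.75;0 0 0 0 0 -7.73 0.75"
}}

```text
time_s: 25.55
eef_pos: [0.6025, 0.1591, 0.2184]
eef_rot: [0.0, 0.999, -0.042, -0.002]
wrist_force: [0.3, 1.3, 1.1]
opening: 0.749
```

Emit:
{"api": "move_arm", "payload": {
  "rows": "-0.94 4.45 0 0 0 0 0.75;-0.94 4.45 0 0 0 0 0.75;-0.94 4.45 0 0 0 0 0.75;-0.94 4.45 0 0 0 0 0.75;-0.94 4.45 0 0 0 0 0.75;-0.94 4.45 0 0 0 0 0.75;-0.94 4.45 0 0 0 0 0.75;-0.94 4.45 0 0 0 0 0.75;-0.94 4.45 0 0 0 0 0.75;-0.94 4.45 0 0 0 0 0.75;-0.94 4.45 1 0 0 0 0.75;-0.94 4.45 1 0 0 0 0.75;0 0 0 0 0 0 0.75;0 0 0 0 0 0 0.75"
}}

```text
time_s: 26.95
eef_pos: [0.4425, -0.3623, 0.1988]
eef_rot: [-0.002, 0.999, -0.046, -0.002]
wrist_force: [0.6, 0.8, -0.1]
opening: 0.751
```

```bash
python3 - <<'E'
from h import *
plan([.4445,-.362,.079],np.radians(-5.1)); wl("pics/p_wrist.png")
E
```

```text
t 26.95 pos [ 0.4425 -0.3623  0.1988] th -5.3 tilt [-0.0029  0.0042] F [ 0.6  0.8 -0.1] op 0.75 q [-0.89  0.29  1.7   0.    1.16 -0.8 ]
 shift cm [ 2.400e-01 -1.000e-02  1.198e+01] | 12.0 rz deg -0.2
handle px [518. 168.] bbox [488 146  55  47] w [ 0.5963 -0.3554] ang%180 49.9 [36.7 33.7]
handle px [321. 191.] bbox [307 150  30  87] w [ 0.4445 -0.3622] ang%180 85.5 [69.4 22.4]
handle px [466. 234.] bbox [430 199  72  76] w [ 0.5559 -0.4065] ang%180 46.0 [67.7 30.7]
```

View pics/p_wrist.png

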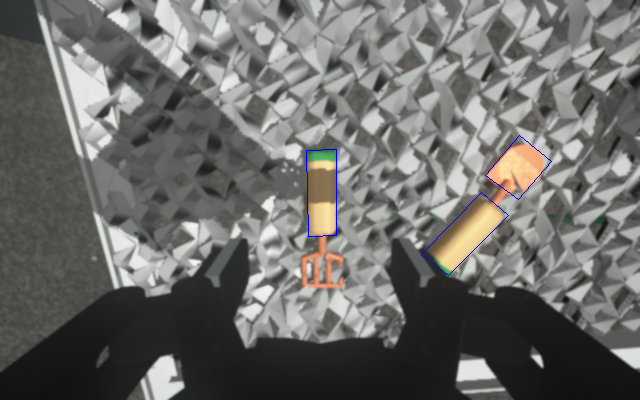

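Emit:
{"api": "move_arm", "payload": {
  "rows": "0.25 0 2 0 0 0 0.75;0 0 3.5 0 0 0 0.75;0 0 3.2 0 0 0 0.75;0 0 2.2 0 0 0 0.75;0 0 1 0 0 0 0.75;0 0 0 0 0 0 0.75;0 0 0 0 0 0 0;0 0 0 0 0 0 0;0 0 0 0 0 0 0;0 0 0 0 0 0 0;0 0 0 0 0 0 0;0 0 0 0 0 0 0"
}}

```text
time_s: 28.2
eef_pos: [0.4472, -0.3637, 0.0841]
eef_rot: [0.001, 0.999, -0.045, 0.001]
wrist_force: [0.1, 0.5, 6.0]
opening: 0.262
```

Emit:
{"api": "move_arm", "payload": {
  "rows": "0 0 -1 0 0 0 0;0 0 -2 0 0 0 0;0 0 -3 0 0 0 0;0 0 -3 0 0 -7.9 0;0 0 -3 0 0 -7.9 0;0 0 -2 0 0 -7.9 0;0 0 0 0 0 -7.9 0;0 0 0 0 0 -7.9 0;0 0 0 0 0 -7.9 0;0 0 0 0 0 -7.9 0;0 0 0 0 0 -7.9 0;0 0 0 0 0 -7.9 0;0 0 0 0 0 -7.9 0;0 0 0 0 0 -7.9 0;0 0 0 0 0 -7.9 0;0 0 0 0 0 -7.9 0;0 0 0 0 0 0 0"
}}

```text
time_s: 29.9
eef_pos: [0.4463, -0.3628, 0.223]
eef_rot: [0.0, 0.658, 0.753, -0.0]
wrist_force: [0.7, 0.4, 0.1]
opening: 0.26
```

```bash
python3 - <<'E'
from h import *
p=ch2w(-.025,-.033);print(p)
plan([p[0],p[1],.22],np.radians(97.3)); c=cam("wrist");cv2.imwrite("pics/q_wrist.png",c["color"])
E
```

```text
[0.61188108 0.0945993  0.        ]
t 29.9 pos [ 0.4463 -0.3628  0.223 ] th 97.6 tilt [ 0.0002 -0.0003] F [0.7 0.4 0.1] op 0.26 q [-0.89  0.27  1.68 -0.    1.2  -2.59]
 shift cm [43.13 22.5   0.29] | 48.6 rz deg 0.3
```

View pics/q_wrist.png

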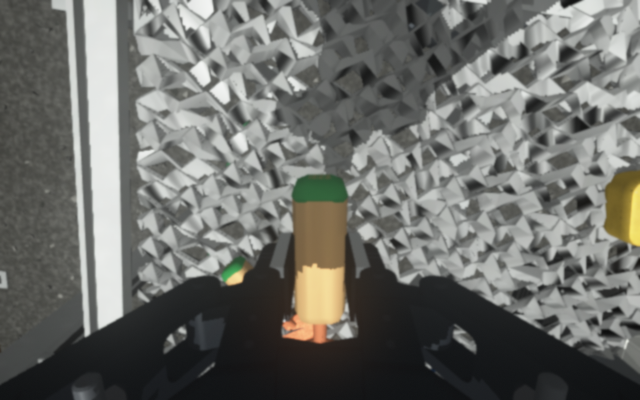

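Emit:
{"api": "move_arm", "payload": {
  "rows": "3.92 2.05 0 0 0 0 0;3.92 2.05 0 0 0 0 0;3.92 2.05 0 0 0 0 0;3.92 2.05 0 0 0 0 0;3.92 2.05 0 0 0 0 0;3.92 2.05 0 0 0 0 0;3.92 2.05 0 0 0 0 0;3.92 2.05 0 0 0 0 0;3.92 2.05 0 0 0 0 0;3.92 2.05 0 0 0 0 0;3.92 2.05 0 0 0 0 0;0 0 0 0 0 0 0;0 0 0 0 0 0 0"
}}

```text
time_s: 31.25
eef_pos: [0.6129, 0.0954, 0.2223]
eef_rot: [-0.0, 0.659, 0.752, -0.0]
wrist_force: [-0.3, 0.3, -0.8]
opening: 0.261
```

```bash
python3 - <<'E'
from h import *
p=ch2w(-.025,-.033);print(p)
plan([p[0],p[1],.0915],np.radians(97.3)); topview("pics/r_top.png");c=cam("wrist");cv2.imwrite("pics/r_wrist.png",c["color"])
E
```

```text
[0.61188108 0.0945993  0.        ]
t 31.25 pos [0.6129 0.0954 0.2223] th 97.6 tilt [-0.0003 -0.0004] F [-0.3  0.3 -0.8] op 0.26 q [-0.04  0.36  1.56 -0.    1.23 -1.74]
 shift cm [-0.06 -0.11 13.08] | 13.1 rz deg 0.3
[[237.0, 184.011], [0.582, 0.213], [0.585, 0.192], 71.833, [47.902, 80.673]] chest [-0.039  0.088]
[[256.972, 183.722], [0.582, 0.168], [0.584, 0.188], -69.633, [40.025, 81.465]] chest [-0.045  0.043]
[[446.559, 193.467], [0.558, -0.408], [0.558, -0.409], 46.649, [42.856, 66.203]] chest [-0.142 -0.524]
```

View pics/r_top.png

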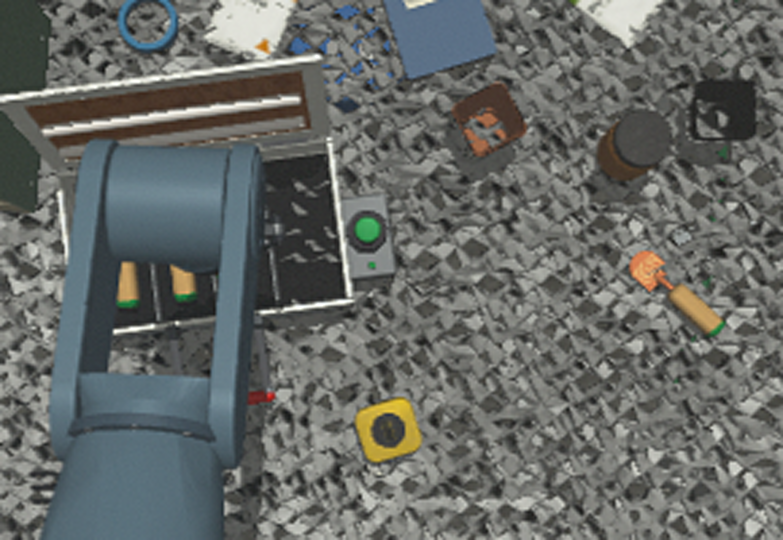

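View pics/r_wrist.png

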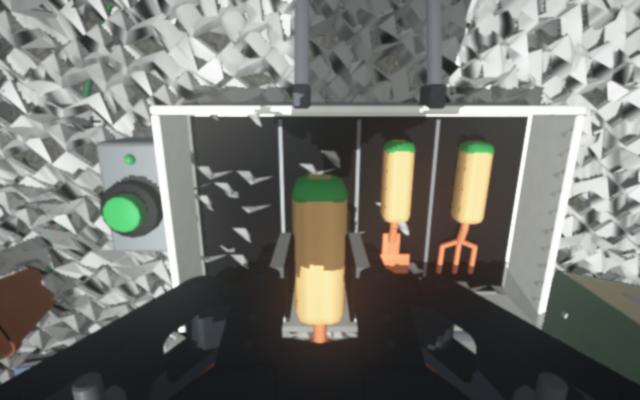

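Emit:
{"api": "move_arm", "payload": {
  "rows": "-0.06 -0.1 2 0 0 0 0;0 0 3 0 0 0 0;0 0 3 0 0 0 0;0 0 2 0 0 0 0;0 0 1.5 0 0 0 0;0 0 0.8 0 0 0 0;0 0 0.5 0 0 0 0;0 0 0.25 0 0 0 0;0 0 0.1 0 0 0 0;0 0 0 0 0 0 0"
}}

```text
time_s: 32.35
eef_pos: [0.6126, 0.0937, 0.0916]
eef_rot: [0.0, 0.659, 0.752, 0.0]
wrist_force: [-0.0, 0.7, -0.9]
opening: 0.26
```

Emit:
{"api": "move_arm", "payload": {
  "rows": "0 0 0.1 0 0 0 0;0 0 0.1 0 0 0 0;0 0 0 0 0 0 0"
}}

```text
time_s: 32.65
eef_pos: [0.6126, 0.0937, 0.0901]
eef_rot: [0.0, 0.659, 0.752, 0.0]
wrist_force: [-3.2, -0.3, 6.0]
opening: 0.261
```

Contact with the floor; release and go up.

Emit:
{"api": "move_arm", "payload": {
  "rows": "0 0 0 0 0 0 0.45;0 0 0 0 0 0 0.45;0 0 0 0 0 0 0.45;0 0 -0.5 0 0 0 0.45;0 0 -1 0 0 0 0.45;0 0 -2.5 0 0 0 0.45;0 0 -4 0 0 0 0.45;0 0 -4 0 0 0 0.45;0 0 -1.2 0 0 0 0.45;0 0 0 0 0 0 0.45"
}}

```text
time_s: 33.65
eef_pos: [0.6137, 0.0936, 0.2246]
eef_rot: [0.002, 0.659, 0.752, 0.002]
wrist_force: [-0.9, -0.5, 0.3]
opening: 0.453
```

```bash
python3 - <<'E'
from h import *
plan([.558,-.408,.2],np.radians(-43)); topview("pics/s_top.png");c=cam("wrist");cv2.imwrite("pics/s_wrist.png",c["color"])
E
```

```text
t 33.65 pos [0.6137 0.0936 0.2246] th 97.6 tilt [ 0.0063 -0.0002] F [-0.9 -0.5  0.3] op 0.45 q [-0.04  0.35  1.56  0.    1.22 -1.74]
 shift cm [-48.98 -12.16   2.43] | 50.5 rz deg 140.6
[[237.184, 184.579], [0.58, 0.212], [0.583, 0.19], 75.198, [44.904, 77.79]] chest [-0.041  0.087]
[[257.0, 183.56], [0.582, 0.168], [0.584, 0.188], -68.94, [40.075, 81.482]] chest [-0.045  0.043]
[[446.571, 193.442], [0.558, -0.408], [0.564, -0.414], 47.152, [40.283, 69.257]] chest [-0.142 -0.524]
```

View pics/s_wrist.png

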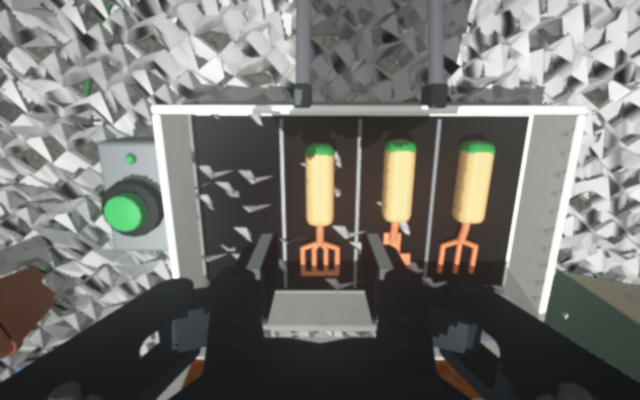

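Emit:
{"api": "move_arm", "payload": {
  "rows": "0 0 0 0 0 7.8 0.75;0 0 0 0 0 7.8 0.75;0 0 0 0 0 7.8 0.75;0 0 0 0 0 7.8 0.75;0 0 0 0 0 7.8 0.75;0 0 0 0 0 7.8 0.75;0 0 0 0 0 7.8 0.75;0 0 0 0 0 7.8 0.75;0 0 0 0 0 7.8 0.75;0 0 0 0 0 7.8 0.75;0 0 0 0 0 7.8 0.75;0 0 0 0 0 7.8 0.75;0 0 0 0 0 7.8 0.75;0 0 0 0 0 7.8 0.75;0 0 0 0 0 7.8 0.75;0 0 0 0 0 7.8 0.75;0 0 0 0 0 7.8 0.75;0 0 0 0 0 8 0.75"
}}

```text
time_s: 35.55
eef_pos: [0.6107, 0.0936, 0.2179]
eef_rot: [0.001, 0.929, -0.369, -0.002]
wrist_force: [-1.1, 0.1, -0.0]
opening: 0.752
```

Emit:
{"api": "move_arm", "payload": {
  "rows": "2.74 3.68 0 0 0 0 0.75;2.74 3.68 0 0 0 0 0.75;2.74 3.68 0 0 0 0 0.75;2.74 3.68 0 0 0 0 0.75;2.74 3.68 0 0 0 0 0.75;2.74 3.68 0 0 0 0 0.75;2.74 3.68 0 0 0 0 0.75;2.74 3.68 0 0 0 0 0.75;2.74 3.68 0 0 0 0 0.75;2.74 3.68 1 0 0 0 0.75;2.74 3.68 1 0 0 0 0.75;0 0 0 0 0 0 0.75;0 0 0 0 0 0 0.75"
}}

```text
time_s: 36.85
eef_pos: [0.5547, -0.4081, 0.1974]
eef_rot: [-0.001, 0.93, -0.368, -0.003]
wrist_force: [0.2, 1.4, 0.3]
opening: 0.754
```

```bash
python3 - <<'E'
from h import *
plan([.557,-.408,.079],np.radians(-43)); wl("pics/t_wrist.png")
E
```

```text
t 36.85 pos [ 0.5547 -0.4081  0.1974] th -43.2 tilt [-0.0037  0.0043] F [0.2 1.4 0.3] op 0.75 q [-0.81  0.53  1.37  0.    1.25 -0.05]
 shift cm [ 0.23 -0.16 11.83] | 11.8 rz deg -0.2
handle px [323. 101.] bbox [301  75  47  53] w [ 0.6046 -0.359 ] ang%180 46.9 [36.1 33.3]
handle px [325. 188.] bbox [310 140  30  89] w [ 0.5625 -0.405 ] ang%180 47.5 [69.6 22.2]
```

View pics/t_wrist.png

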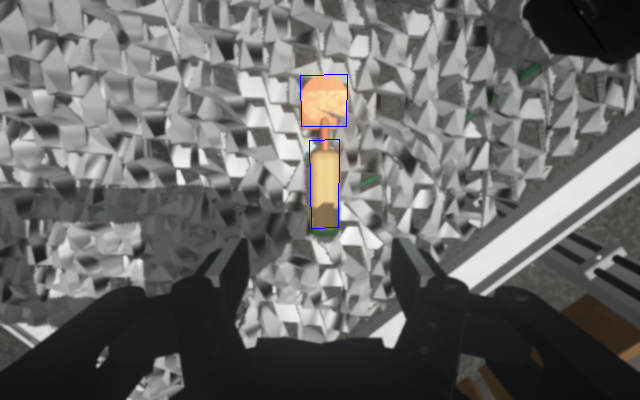

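Emit:
{"api": "move_arm", "payload": {
  "rows": "0.3 -0.2 2 0 0 0 0.75;0 0 3.5 0 0 0 0.75;0 0 3.2 0 0 0 0.75;0 0 2.1 0 0 0 0.75;0 0 1 0 0 0 0.75;0 0 0 0 0 0 0.75;0 0 0 0 0 0 0;0 0 0 0 0 0 0;0 0 0 0 0 0 0;0 0 0 0 0 0 0;0 0 0 0 0 0 0;0 0 0 0 0 0 0"
}}

```text
time_s: 38.1
eef_pos: [0.5608, -0.4094, 0.085]
eef_rot: [0.001, 0.93, -0.367, 0.002]
wrist_force: [-0.1, 0.2, 6.2]
opening: 0.26
```

Emit:
{"api": "move_arm", "payload": {
  "rows": "0 0 -1 0 0 0 0;0 0 -2 0 0 0 0;0 0 -3 0 0 0 0;0 0 -3 0 0 8 0;0 0 -3 0 0 8 0;0 0 -2 0 0 8 0;0 0 0 0 0 8 0;0 0 0 0 0 7.8 0;0 0 0 0 0 0 0"
}}

```text
time_s: 39.0
eef_pos: [0.5597, -0.4085, 0.2236]
eef_rot: [0.0, 0.75, -0.662, 0.0]
wrist_force: [-0.4, -0.5, -1.2]
opening: 0.262
```

```bash
python3 - <<'E'
from h import *
p=ch2w(-.025,-.098);print(p)
plan([p[0],p[1],.22],np.radians(-83)); c=cam("wrist");cv2.imwrite("pics/u_wrist.png",c["color"])
E
```

```text
[0.62011391 0.03012279 0.        ]
t 39.0 pos [ 0.5597 -0.4085  0.2236] th -82.9 tilt [ 0.0002 -0.0003] F [-0.4 -0.5 -1.2] op 0.26 q [-0.8   0.51  1.35 -0.    1.29  0.65]
 shift cm [-42.78 -11.42   0.35] | 44.3 rz deg 0.1
```

View pics/u_wrist.png

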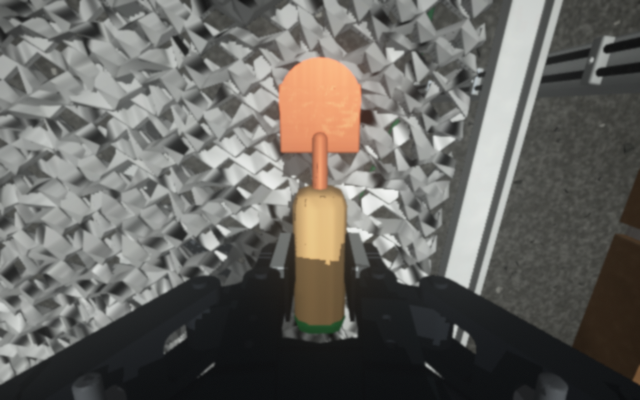

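Emit:
{"api": "move_arm", "payload": {
  "rows": "-4.28 -1.14 0 0 0 0 0;-4.28 -1.14 0 0 0 0 0;-4.28 -1.14 0 0 0 0 0;-4.28 -1.14 0 0 0 0 0;-4.28 -1.14 0 0 0 0 0;-4.28 -1.14 0 0 0 0 0;-4.28 -1.14 0 0 0 0 0;-4.28 -1.14 0 0 0 0 0;-4.28 -1.14 0 0 0 0 0;-4.28 -1.14 0 0 0 0 0;0 0 0 0 0 0 0;0 0 0 0 0 0 0"
}}

```text
time_s: 40.25
eef_pos: [0.6193, 0.0314, 0.2228]
eef_rot: [0.0, 0.752, -0.659, -0.0]
wrist_force: [0.9, -0.3, -0.6]
opening: 0.259
```

```bash
python3 - <<'E'
from h import *
p=ch2w(-.025,-.098)
plan([p[0],p[1],.0915],np.radians(-83)); c=cam("wrist");cv2.imwrite("pics/v_wrist.png",c["color"])
E
```

```text
t 40.25 pos [0.6193 0.0314 0.2228] th -82.5 tilt [-0.0005 -0.0004] F [ 0.9 -0.3 -0.6] op 0.26 q [-0.14  0.36  1.56 -0.    1.23  1.3 ]
 shift cm [ 0.13 -0.07 13.13] | 13.1 rz deg 0.5
```

View pics/v_wrist.png

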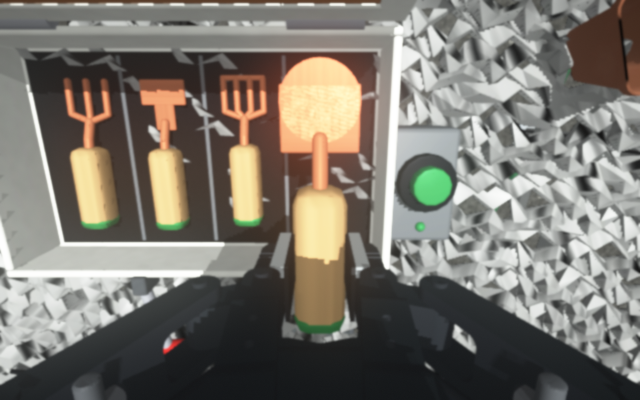

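Emit:
{"api": "move_arm", "payload": {
  "rows": "0.1 -0.05 2 0 0 0 0;0 0 3 0 0 0 0;0 0 3 0 0 0 0;0 0 2 0 0 0 0;0 0 1.5 0 0 0 0;0 0 0.8 0 0 0 0;0 0 0.5 0 0 0 0;0 0 0.25 0 0 0 0;0 0 0.1 0 0 0 0;0 0 0 0 0 0 0"
}}

```text
time_s: 41.3
eef_pos: [0.6206, 0.0294, 0.0921]
eef_rot: [-0.0, 0.75, -0.661, 0.001]
wrist_force: [-1.2, 0.4, -0.8]
opening: 0.258
```

Emit:
{"api": "move_arm", "payload": {
  "rows": "0 0 0.1 0 0 0 0;0 0 0.1 0 0 0 0;0 0 0 0 0 0 0"
}}

```text
time_s: 41.6
eef_pos: [0.6207, 0.0295, 0.0909]
eef_rot: [-0.0, 0.75, -0.661, 0.001]
wrist_force: [-2.7, 0.1, 7.1]
opening: 0.258
```

Emit:
{"api": "move_arm", "payload": {
  "rows": "0 0 0 0 0 0 0.45;0 0 0 0 0 0 0.45;0 0 0 0 0 0 0.45;0 0 -0.5 0 0 0 0.45;0 0 -1 0 0 0 0.45;0 0 -2.5 0 0 0 0.45;0 0 -4 0 0 0 0.45;0 0 -4 0 0 0 0.45;0 0 -3 0 0 0 0.45;0 0 0 0 0 0 0.45;0 0 0 0 0 0 0.45"
}}

```text
time_s: 42.7
eef_pos: [0.6205, 0.0294, 0.2409]
eef_rot: [-0.001, 0.75, -0.661, 0.001]
wrist_force: [-0.1, 0.2, -1.4]
opening: 0.449
```

```bash
python3 - <<'E'
from h import *
p=ch2w(-.178,0)
plan([p[0],p[1],.2],YAW); c=cam("wrist");cv2.imwrite("pics/w_wrist.png",c["color"])
E
```

```text
t 42.7 pos [0.6205 0.0294 0.2409] th -82.8 tilt [ 0.0026 -0.0004] F [-0.1  0.2 -1.4] op 0.45 q [-0.14  0.34  1.54  0.    1.26  1.3 ]
 shift cm [-9.85 15.36  4.05] | 18.7 rz deg -90.1
```

View pics/w_wrist.png

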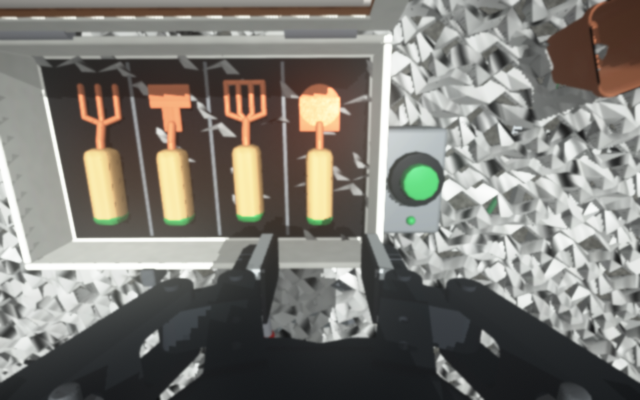

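All four tools lie flat in their lanes, copper ends to the back. Now back to the pedal bar.

Emit:
{"api": "move_arm", "payload": {
  "rows": "-2.46 3.84 0 0 0 0 1;-2.46 3.84 0 0 0 0 1;-2.46 3.84 0 0 0 0 1;-2.46 3.84 0 0 0 0 1;0 0 0 0 0 -8.2 1;0 0 0 0 0 -8.2 1;0 0 0 0 0 -8.2 1;0 0 0 0 0 -8.2 1;0 0 0 0 0 -8.2 1;0 0 0 0 0 -8.2 1;0 0 0 0 0 -8.2 1;0 0 0 0 0 -8.2 1;0 0 0 0 0 -8.2 1;0 0 0 0 0 -8.2 1;0 0 0 0 0 -8.1 1;0 0 0 0 0 0 1"
}}

```text
time_s: 44.35
eef_pos: [0.4544, 0.1079, 0.2378]
eef_rot: [-0.0, 0.998, 0.064, -0.002]
wrist_force: [1.0, 0.2, 0.1]
opening: 1.0
```

```bash
python3 - <<'E'
from h import *
p=ch2w(-.178,0)
plan([p[0],p[1],.083],YAW); c=cam("wrist");im=c["color"]
for q in w2p(c,[ch2w(-.178,0,.03),ch2w(-.178,.046,.03),ch2w(-.178,-.046,.03)]): cv2.circle(im,tuple(int(v) for v in q),4,(255,0,0),1)
cv2.imwrite("pics/x_wrist.png",im)
E
```

```text
t 44.35 pos [0.4544 0.1079 0.2378] th 7.3 tilt [-0.0033  0.0001] F [1.  0.2 0.1] op 1.0 q [-0.02  0.01  1.93  0.    1.2  -0.15]
 shift cm [ 0.2   0.02 15.48] | 15.5 rz deg 0.1
```

View pics/x_wrist.png

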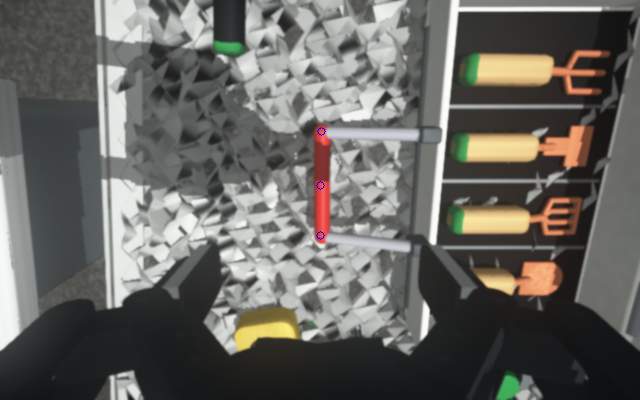

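Emit:
{"api": "move_arm", "payload": {
  "rows": "0.2 0 2 0 0 0 1;0 0 3 0 0 0 1;0 0 3 0 0 0 1;0 0 3 0 0 0 1;0 0 2.2 0 0 0 1;0 0 1.5 0 0 0 1;0 0 0.7 0 0 0 1;0 0 0 0 0 0 0;0 0 0 0 0 0 0;0 0 0 0 0 0 0;0 0 0 0 0 0 0;0 0 0 0 0 0 0;0 0 0 0 0 0 0;0 0 0 0 0 0 0;0 0 0 0 0 0 0"
}}

```text
time_s: 45.9
eef_pos: [0.456, 0.108, 0.0859]
eef_rot: [0.0, 0.998, 0.064, -0.002]
wrist_force: [-7.9, -1.7, 11.4]
opening: 0.141
```

Emit:
{"api": "move_arm", "payload": {
  "rows": "-0.04 0 -0.1 0 0 0 0;-0.04 0 -0.15 0 0 0 0;-0.04 0 -0.15 0 0 0 0;-0.03 0 -0.15 0 0 0 0;-0.03 0 -0.15 0 0 0 0;-0.03 0 -0.15 0 0 0 0;-0.03 0 -0.15 0 0 0 0;-0.02 0 -0.15 0 0 0 0;-0.02 0 -0.15 0 0 0 0;-0.02 0 -0.15 0 0 0 0;-0.02 0 -0.15 0 0 0 0;-0.01 0 -0.15 0 0 0 0;-0.01 0 -0.15 0 0 0 0;-0.01 0 -0.15 0 0 0 0;0 0 -0.15 0 0 0 0;0 0 -0.15 0 0 0 0;0 0 0 0 0 0 0"
}}

```text
time_s: 47.6
eef_pos: [0.4524, 0.1076, 0.1087]
eef_rot: [0.0, 0.998, 0.064, -0.002]
wrist_force: [-8.9, -4.5, -7.9]
opening: 0.136
```

```bash
python3 - <<'E'
from h import *
c=cam("scene");crop(c["color"],200,100,420,280,3.5,"pics/y_scene.png")
E
```

```text
(no output)
```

View pics/y_scene.png

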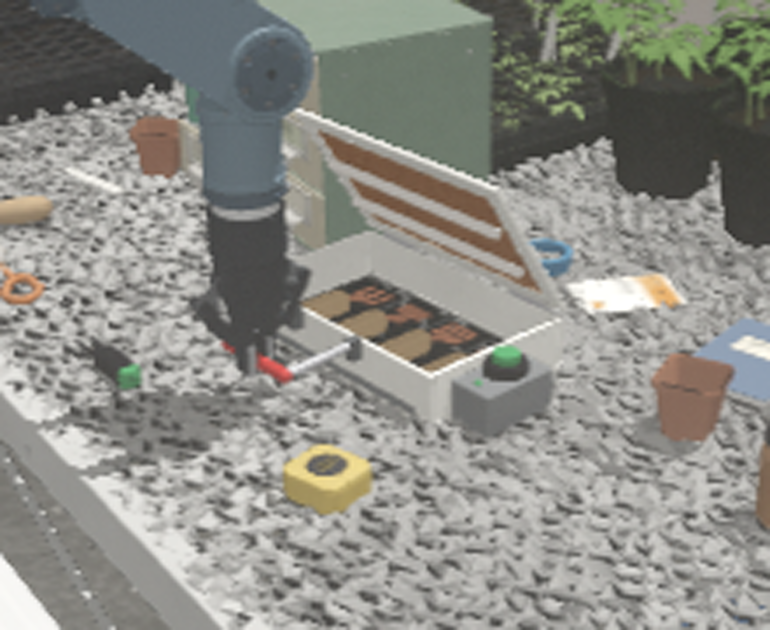

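The lid follows, half down. Second half.

Emit:
{"api": "move_arm", "payload": {
  "rows": "0 0 -0.15 0 0 0 0;0 0 -0.15 0 0 0 0;0.01 0 -0.15 0 0 0 0;0.01 0 -0.15 0 0 0 0;0.02 0 -0.15 0 0 0 0;0.02 0 -0.15 0 0 0 0;0.02 0 -0.15 0 0 0 0;0.03 0 -0.15 0 0 0 0;0.03 0 -0.15 0 0 0 0;0.03 0 -0.15 0 0 0 0;0.04 0 -0.15 0 0 0 0;0.04 0 -0.15 0 0 0 0;0.04 0 -0.15 0 0 0 0;0.05 0 -0.15 0 0 0 0;0.05 0 -0.1 0 0 0 0;0.05 0 -0.1 0 0 0 0;0 0 0 0 0 0 0"
}}

```text
time_s: 49.35
eef_pos: [0.4543, 0.1079, 0.1309]
eef_rot: [0.0, 0.998, 0.064, -0.005]
wrist_force: [-16.7, -7.0, -1.9]
opening: 0.136
```

```bash
python3 - <<'E'
from h import *
plan([*ch2w(-.178,0)[:2],.135],YAW)
c=cam("scene");crop(c["color"],200,100,420,280,3.5,"pics/z_scene.png")
E
```

```text
t 49.35 pos [0.4543 0.1079 0.1309] th 7.3 tilt [-0.0102 -0.0013] F [-16.7  -7.   -1.9] op 0.14 q [-0.02  0.19  1.99 -0.    0.97 -0.15]
 shift cm [ 0.15  0.01 -0.41] | 0.4 rz deg 0.1
```

View pics/z_scene.png

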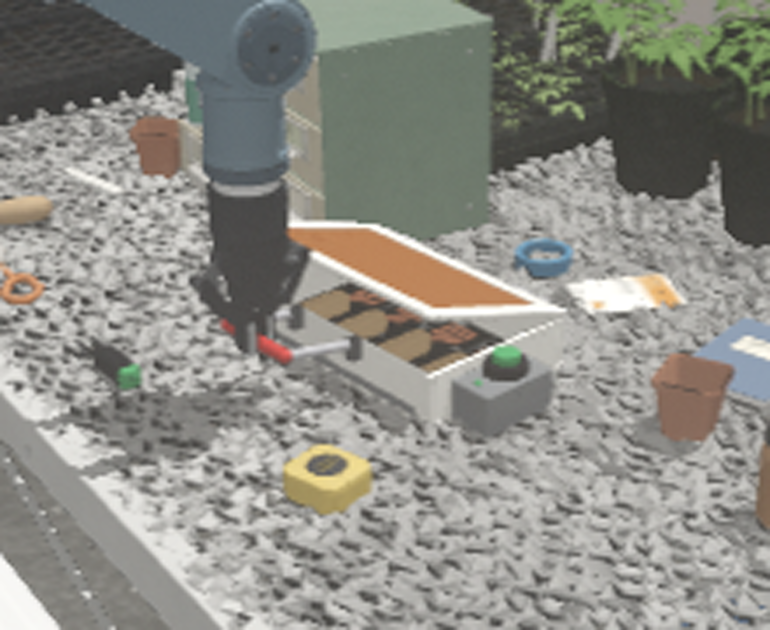

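Emit:
{"api": "move_arm", "payload": {
  "rows": "0 0 -0.1 0 0 0 0;0 0 -0.1 0 0 0 0;0 0 -0.1 0 0 0 0;0 0 -0.1 0 0 0 0;0 0 -0.1 0 0 0 0;0 0 0 0 0 0 0"
}}

```text
time_s: 50.0
eef_pos: [0.4553, 0.108, 0.1364]
eef_rot: [0.0, 0.998, 0.064, -0.004]
wrist_force: [-13.7, -5.8, -3.9]
opening: 0.139
```

```bash
python3 - <<'E'
from h import *
plan([*ch2w(-.178,0)[:2],.135],YAW)
c=cam("scene");crop(c["color"],200,100,420,280,3.5,"pics/z1_scene.png")
c=cam("wrist");cv2.imwrite("pics/z1_wrist.png",c["color"])
E
```

```text
t 50.0 pos [0.4553 0.108  0.1364] th 7.3 tilt [-0.0076 -0.001 ] F [-13.7  -5.8  -3.9] op 0.14 q [-0.02  0.18  1.99 -0.    0.98 -0.15]
 shift cm [0.06 0.01 0.14] | 0.2 rz deg 0.0
```

View pics/z1_scene.png

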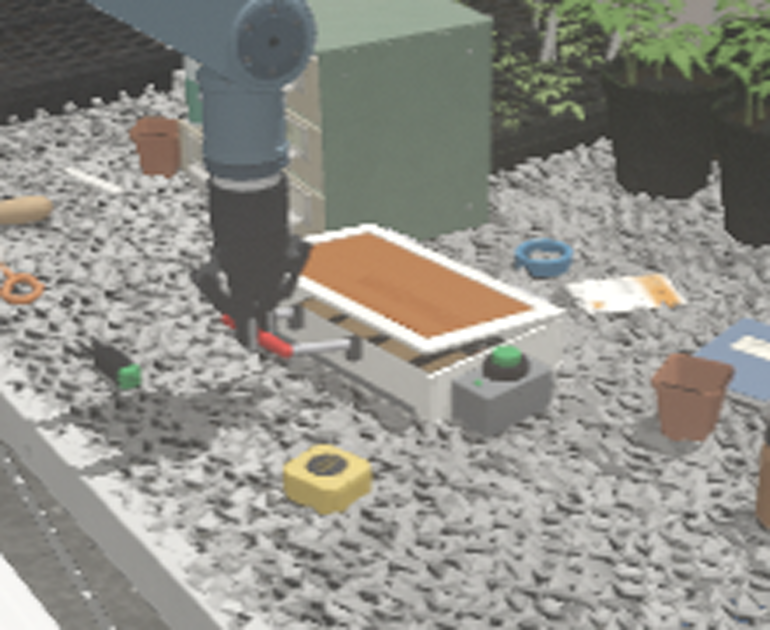

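View pics/z1_wrist.png

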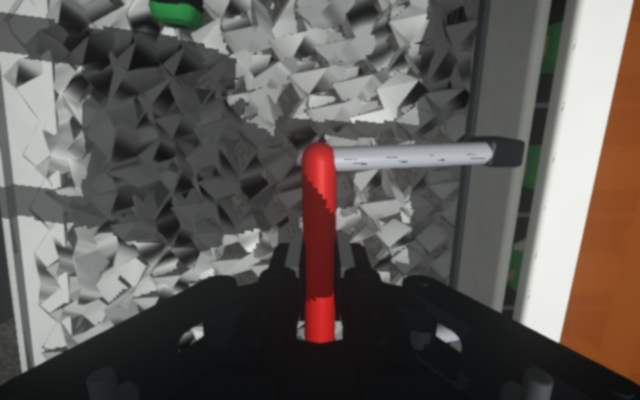

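Emit:
{"api": "move_arm", "payload": {
  "rows": "0 0 -0.1 0 0 0 0;0 0 -0.1 0 0 0 0;0 0 -0.1 0 0 0 0;0 0 -0.1 0 0 0 0;0 0 0 0 0 0 0;0 0 0 0 0 0 0"
}}

```text
time_s: 50.7
eef_pos: [0.4561, 0.1081, 0.1403]
eef_rot: [0.0, 0.998, 0.064, -0.003]
wrist_force: [-9.5, -4.7, -9.2]
opening: 0.139
```

```bash
python3 - <<'E'
from h import *
plan([*ch2w(-.178,0)[:2],.135],YAW)
c=cam("scene");crop(c["color"],200,100,420,280,3.5,"pics/z2_scene.png")
E
```

```text
t 50.7 pos [0.4561 0.1081 0.1403] th 7.3 tilt [-0.0053 -0.0007] F [-9.5 -4.7 -9.2] op 0.14 q [-0.02  0.17  1.99 -0.    0.98 -0.15]
 shift cm [-0.02  0.01  0.53] | 0.5 rz deg 0.0
```

View pics/z2_scene.png

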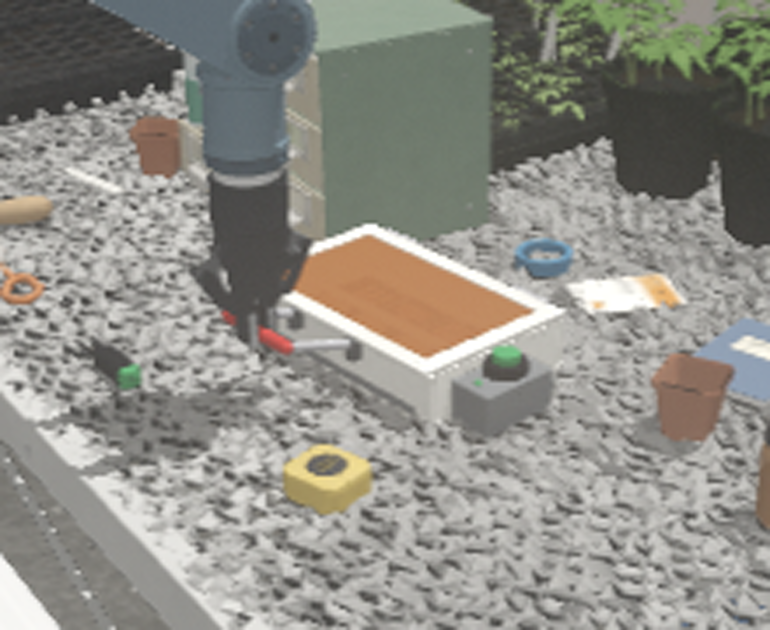

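Almost shut; pull gently to the stop.

Emit:
{"api": "move_arm", "payload": {
  "rows": "0 0 -0.1 0 0 0 0;0 0 -0.1 0 0 0 0;0 0 0 0 0 0 0;0 0 0 0 0 0 0"
}}

```text
time_s: 51.15
eef_pos: [0.456, 0.108, 0.1405]
eef_rot: [0.0, 0.998, 0.064, -0.002]
wrist_force: [-1.1, -3.4, -28.3]
opening: 0.135
```

Emit:
{"api": "move_arm", "payload": {
  "rows": "0 0 -0.1 0 0 0 0;0 0 -0.1 0 0 0 0;0 0 0 0 0 0 0;0 0 0 0 0 0 0"
}}

```text
time_s: 51.55
eef_pos: [0.4559, 0.108, 0.1408]
eef_rot: [-0.0, 0.998, 0.063, -0.002]
wrist_force: [7.4, -4.4, -48.3]
opening: 0.139
```

```bash
python3 - <<'E'
from h import *
plan([*ch2w(-.178,0)[:2],.135],YAW)
c=cam("scene");crop(c["color"],200,100,420,280,3.5,"pics/z3_scene.png")
E
```

```text
t 51.55 pos [0.4559 0.108  0.1408] th 7.3 tilt [-0.0047 -0.0001] F [  7.4  -4.4 -48.3] op 0.14 q [-0.02  0.17  1.99 -0.    0.98 -0.15]
 shift cm [0.01 0.01 0.58] | 0.6 rz deg -0.0
```

View pics/z3_scene.png

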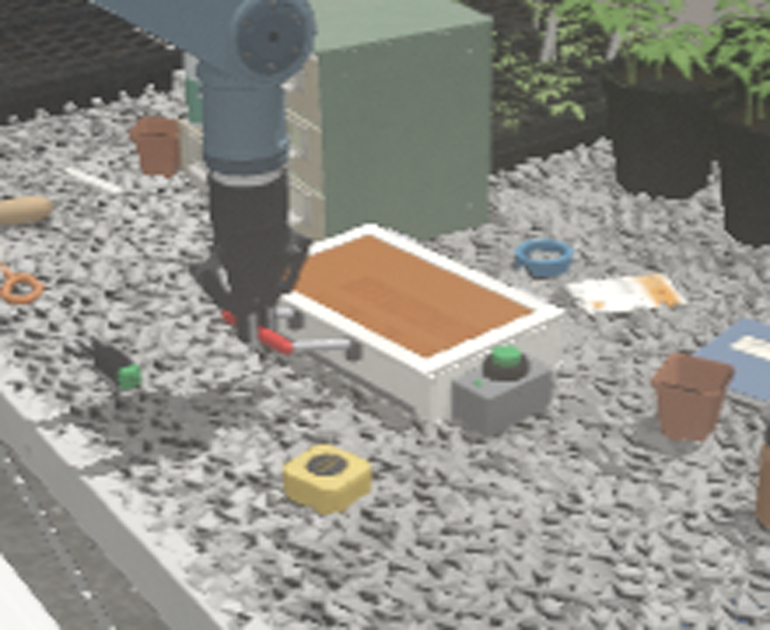

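Lid shut against its stop (48 N pull, no further motion). Ease, release, go up.

Emit:
{"api": "move_arm", "payload": {
  "rows": "0 0 0.2 0 0 0 0;0 0 0.15 0 0 0 0;0 0 0 0 0 0 0;0 0 0 0 0 0 0.5;0 0 0 0 0 0 1;0 0 0 0 0 0 1;0 0 0 0 0 0 1;0 0 0 0 0 0 1;0 0 0 0 0 0 1;0 0 -1 0 0 0 1;0 0 -2 0 0 0 1;0 0 -3 0 0 0 1;0 0 -3 0 0 0 1;0 0 0 0 0 0 1;0 0 0 0 0 0 1"
}}

```text
time_s: 53.1
eef_pos: [0.4587, 0.1082, 0.2325]
eef_rot: [0.0, 0.998, 0.064, 0.001]
wrist_force: [0.4, 0.3, 0.0]
opening: 1.001
```

```bash
python3 - <<'E'
from h import *
def green(c,box):
    hsv=cv2.cvtColor(c["color"],cv2.COLOR_BGR2HSV); m=(hsv[...,1]>110)&(hsv[...,0]>45)&(hsv[...,0]<85)&(hsv[...,2]>60)
    x0,y0,x1,y1=box; r=np.zeros_like(m); r[y0:y1,x0:x1]=1; m=(m&r).astype(np.uint8); n,l,s,ce=cv2.connectedComponentsWithStats(m); i=1+np.argmax(s[1:,4]); return s[i],ce[i]
ct=cam("top"); cs=cam("scene")
st,pt=green(ct,(310,150,340,180)); ss,ps=green(cs,(325,180,365,220)); print(st,pt,ss,ps)
crop(ct["color"],190,100,350,250,4.5,"pics/z4_top.png"); crop(cs["color"],320,180,370,230,10,"pics/z4_scene.png")
# triangulate
P=[c["K"]@np.c_[c["R"],c["t"]] for c in [dict(R=c["R"],t=c["t"],K=np.array([[c["fx"],0,c["cx"]],[0,c["fy"],c["cy"]],[0,0,1]])) for c in (ct,cs)]]
X=cv2.triangulatePoints(P[0],P[1],np.array(pt).reshape(2,1),np.array(ps).reshape(2,1)); print((X[:3]/X[3]).T, w2ch((X[:2]/X[3]).ravel()))
plan([.642,-.045,.2],YAW)
E
```

```text
Traceback (most recent call last):
ValueError: attempt to get argmax of an empty sequence
```

```bash
python3 - <<'E'
from h import *
ct=cam("top"); cs=cam("scene")
crop(ct["color"],190,100,350,250,4.5,"pics/z4_top.png"); crop(cs["color"],310,170,370,230,10,"pics/z4_scene.png")
for c in(ct,cs):
    hsv=cv2.cvtColor(c["color"],cv2.COLOR_BGR2HSV); m=(hsv[...,1]>110)&(hsv[...,0]>40)&(hsv[...,0]<90)&(hsv[...,2]>40)
    n,l,s,ce=cv2.connectedComponentsWithStats(m.astype(np.uint8)); print([(a.tolist(),np.round(b,1).tolist()) for a,b in zip(s,ce) if 12<a[4]<3000 and 290<b[0]<370 and 140<b[1]<230])
E
```

```text
[([322, 161, 9, 9, 67], [325.8, 164.7])]
[]
```

View pics/z4_top.png

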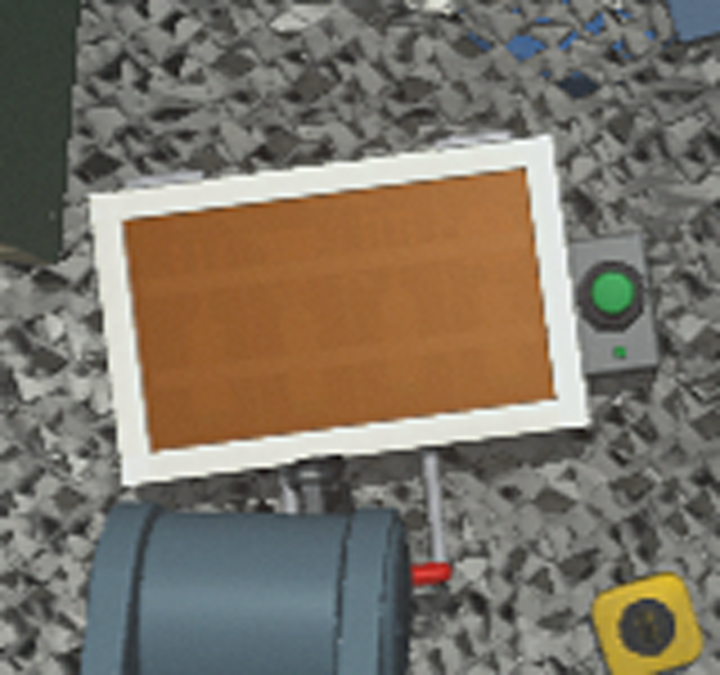

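View pics/z4_scene.png

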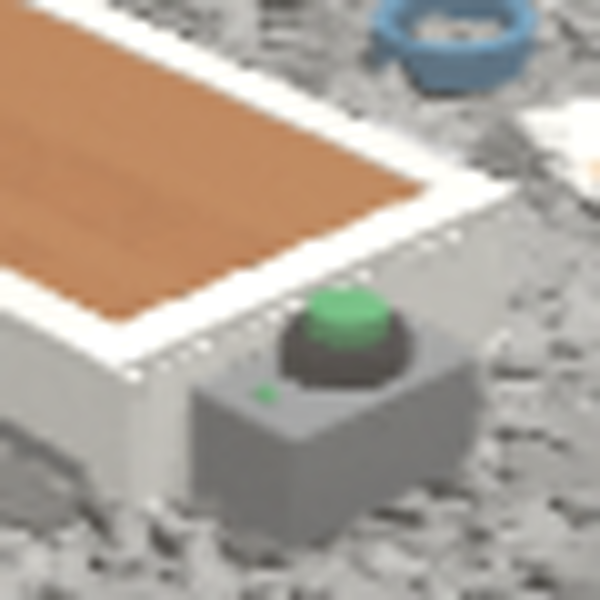

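```bash
python3 - <<'E'
from h import *
ct=cam("top"); cs=cam("scene")
P=[np.array([[c["fx"],0,c["cx"]],[0,c["fy"],c["cy"]],[0,0,1]])@np.c_[c["R"],c["t"]] for c in(ct,cs)]
X=cv2.triangulatePoints(P[0],P[1],np.array([[325.8],[164.7]]),np.array([[344.2],[200.1]])); X=(X[:3]/X[3]).ravel(); print(X,w2ch(X[:2]))
for z in(.05,.06,.07): print(z,p2w(ct,[325.8,164.7],z)[0])
plan([X[0],X[1],.2],YAW)
E
```

```text
[ 0.64138134 -0.04541754  0.06486746] [-0.0134717  -0.17562566]
0.05 [ 0.64240956 -0.04506247  0.05      ]
0.06 [ 0.64131111 -0.04502362  0.06      ]
0.07 [ 0.64021265 -0.04498477  0.07      ]
t 53.4 pos [0.4577 0.1082 0.2304] th 7.3 tilt [-0.002   0.0001] F [-0.  -0.3 -0.4] op 1.0 q [-0.02  0.03  1.93  0.    1.18 -0.15]
 shift cm [16.28 17.57  3.  ] | 24.1 rz deg -0.0
```

Emit:
{"api": "move_arm", "payload": {
  "rows": "2.71 2.93 0 0 0 0 0;2.71 2.93 0 0 0 0 0;2.71 2.93 0 0 0 0 0;2.71 2.93 0 0 0 0 0;2.71 2.93 0 0 0 0 0;2.71 2.93 1 0 0 0 0;0 0 1 0 0 0 0;0 0 1 0 0 0 0;0 0 0 0 0 0 0;0 0 0 0 0 0 0"
}}

```text
time_s: 54.4
eef_pos: [0.6409, -0.0445, 0.2009]
eef_rot: [-0.0, 0.998, 0.064, -0.001]
wrist_force: [0.9, 0.4, 0.1]
opening: 0.0
```

```bash
python3 - <<'E'
from h import *
plan([.6413,-.0450,.138],YAW)
c=cam("wrist");im=c["color"]; o=ctrl.get_obs();t,m=theta(o["eef_rot"]); print(w2p(c,[.6413,-.045,.063]),w2p(c,o["eef_pos"]+m[:,2]*(o["eef_pos"][2]-.063)))
cv2.imwrite("pics/z5_wrist.png",im)
E
```

```text
t 54.4 pos [ 0.6409 -0.0445  0.2009] th 7.3 tilt [-0.0016  0.0005] F [0.9 0.4 0.1] op 0.0 q [-0.25  0.43  1.51  0.    1.21 -0.38]
 shift cm [0.04 0.06 6.29] | 6.3 rz deg 0.1
[[319.02831903 210.44038676]] [[319.15056738 209.79960598]]
```

View pics/z5_wrist.png

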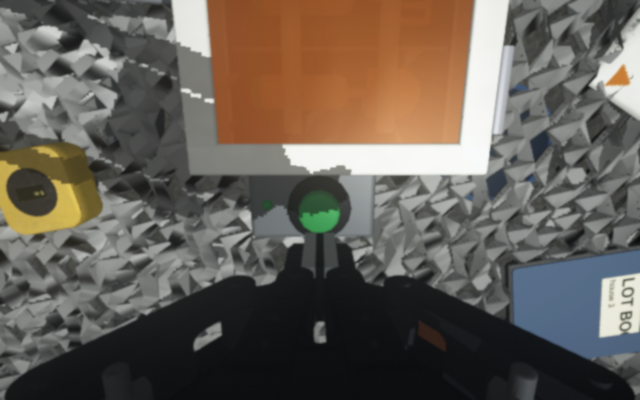

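Emit:
{"api": "move_arm", "payload": {
  "rows": "0 0 2 0 0 0 0;0 0 2 0 0 0 0;0 0 1 0 0 0 0;0 0 0.5 0 0 0 0;0 0 0.2 0 0 0 0;0 0 0.2 0 0 0 0;0 0 0 0 0 0 0"
}}

```text
time_s: 55.15
eef_pos: [0.6422, -0.0456, 0.143]
eef_rot: [0.0, 0.998, 0.064, 0.001]
wrist_force: [-0.4, -0.4, 0.2]
opening: 0.001
```

Emit:
{"api": "move_arm", "payload": {
  "rows": "0 0 0.2 0 0 0 0;0 0 0.2 0 0 0 0;0 0 0 0 0 0 0"
}}

```text
time_s: 55.45
eef_pos: [0.6423, -0.0457, 0.1388]
eef_rot: [0.0, 0.998, 0.063, 0.001]
wrist_force: [0.4, -0.1, 3.5]
opening: 0.002
```

Touching the button (3.5 N). Press through.

Emit:
{"api": "move_arm", "payload": {
  "rows": "0 0 0.2 0 0 0 0;0 0 0.2 0 0 0 0;0 0 0 0 0 0 0"
}}

```text
time_s: 55.75
eef_pos: [0.6423, -0.0457, 0.1348]
eef_rot: [0.0, 0.998, 0.063, 0.001]
wrist_force: [0.4, 0.3, 4.1]
opening: 0.001
```

Emit:
{"api": "move_arm", "payload": {
  "rows": "0 0 0.15 0 0 0 0;0 0 0.15 0 0 0 0;0 0 0 0 0 0 0;0 0 0 0 0 0 0"
}}

```text
time_s: 56.15
eef_pos: [0.6425, -0.0457, 0.1344]
eef_rot: [0.0, 0.998, 0.064, 0.001]
wrist_force: [-5.9, 1.0, 20.2]
opening: 0.002
```

Button at its stop (20 N). Let it out, rise and check.

Emit:
{"api": "move_arm", "payload": {
  "rows": "0 0 -0.3 0 0 0 0;0 0 -0.5 0 0 0 0;0 0 -1 0 0 0 0;0 0 -3 0 0 0 0;0 0 -4 0 0 0 0;-3 0 -3 0 0 0 0;-4 0 -2 0 0 0 0;-4 0 0 0 0 0 0;-4 0 0 0 0 0 0;-3 0 0 0 0 0 0;0 0 0 0 0 0 0;0 0 0 0 0 0 0;0 0 0 0 0 0 0"
}}

```text
time_s: 57.45
eef_pos: [0.464, -0.0685, 0.2697]
eef_rot: [0.0, 0.998, 0.063, 0.0]
wrist_force: [0.4, -0.3, 0.1]
opening: -0.003
```

```bash
python3 - <<'E'
from h import *
plan([.6413,-.0450,.138],YAW)
c=cam("top");crop(c["color"],190,80,480,280,2.7,"pics/z6_top.png")
c=cam("scene");crop(c["color"],220,120,460,280,3.3,"pics/z6_scene.png")
E
```

```text
t 57.45 pos [ 0.464  -0.0685  0.2697] th 7.3 tilt [ 0.0006 -0.0001] F [ 0.4 -0.3  0.1] op -0.0 q [-0.4  -0.03  1.9   0.    1.27 -0.53]
 shift cm [17.88 -0.08 13.18] | 22.2 rz deg 0.0
```

View pics/z6_top.png

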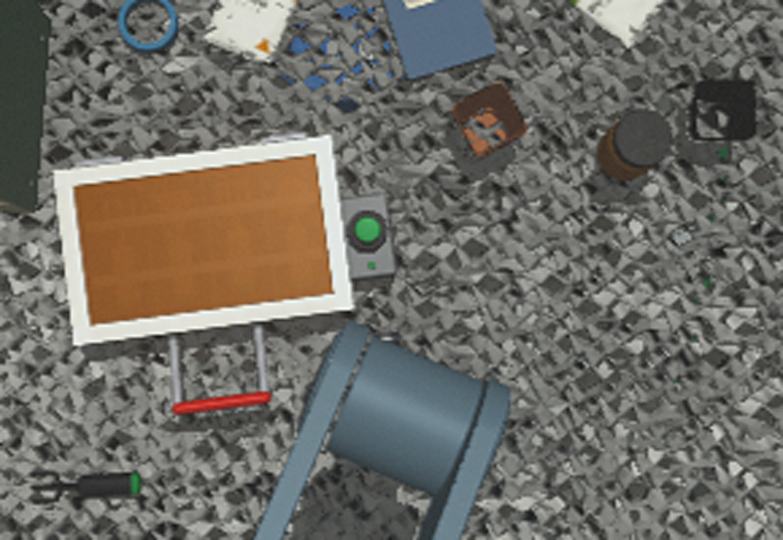

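View pics/z6_scene.png

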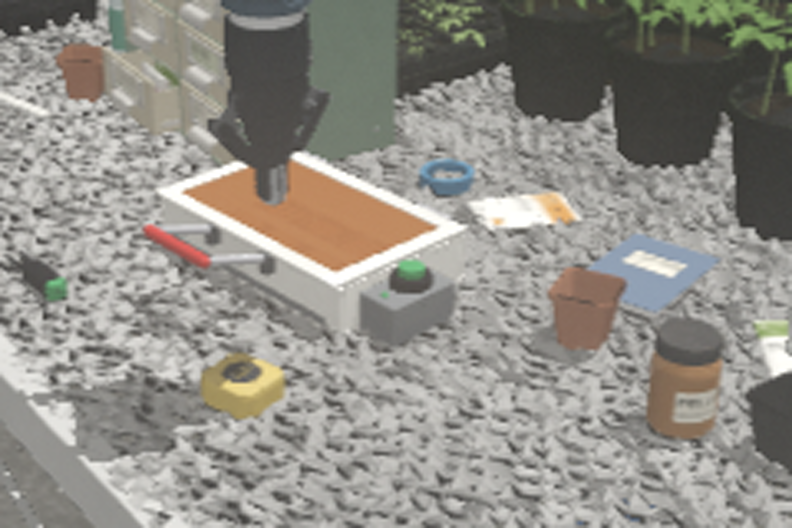

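```bash
python3 - <<'E'
from h import *
a=cv2.imread("pics/a_top.png"); c=cam("top"); b=c["color"]
d=cv2.absdiff(a[125:212,205:325],b[125:212,205:325]).max(2); print("lid diff",d.mean(),(d>40).sum())
s=cv2.phaseCorrelate(np.float32(cv2.cvtColor(a[130:210,207:325],6)),np.float32(cv2.cvtColor(b[130:210,207:325],6)));print(s)
hsv=cv2.cvtColor(b,cv2.COLOR_BGR2HSV);m=((hsv[...,0]<6)|(hsv[...,0]>174))&(hsv[...,1]>170)&(hsv[...,2]>80); m[:205]=0;m[250:]=0;m[:,:240]=0;m[:,300:]=0
ys,xs=np.nonzero(m);print(len(xs),xs.mean(),ys.mean())
for q in["feed_jar","clay_pot"]:
    r=ctrl.trace("top",q)[0]; ys,xs=np.nonzero(r["region"]); print(q,r["bbox"])
E
```

```text
lid diff 2.882758620689655 91
((0.02150806243685821, -0.0373949049383242), 0.9725042294462521)
141 272.0354609929078 228.7163120567376
feed_jar [411.6, 121.8, 438.0, 144.5]
clay_pot [357.1, 110.8, 377.8, 136.0]
```

```bash
python3 - <<'E'
from bench import ctrl
print(ctrl.hand_in())
E
```

```text
the job is handed in; nothing more can be done
None
```

The job is done and handed in at about 57.5 s of the allowed 208 s; the hand-in gives no verdict.

**What I did:** I pinched the pedal bar and pressed it to its stop, so the lid stood fully open. I then laid the fork, scraper, rake and spade in the four lanes, copper ends to the back. I drew the bar up to its stop in about 5 s and pressed the start button to its stop (about 20 N), then let it out. I left the black fork look-alike alone.

**Last checks:**
- **Tools:** before closing, the wrist picture showed all four flat and side by side in their lanes. I could not see them again once the lid was shut.
- **Lid:** it reads shut. The bar and lid are in the same place in the top picture as at the start, to within 0.1 pixel, and a 48 N pull moved the bar no further.
- **Start button:** it looks out again in the last picture.
- **Bystanders:** the jar, pot and tape measure look to be where they started. I re-ran the detector only on the jar and pot, and both were within a few pixels of their first position.
- **Arm:** it was clear of everything at hand-in.

**What did not go to plan:**
- The bar slipped a few millimetres in the grip while I was raising it, so I pulled further until the stop was felt.
- I first took the scraper for the weeder in the top picture and corrected this once it was in the gripper.

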